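# Load the specimen viewer and hold its lamp knob on

## Task

Set up the specimen viewer: put the sectioned tooth, the grey tongue bone and the pink gum arch into its green glass dish and let go of them there, without disturbing the other models and the brush on the table. Then take the loose black lamp knob, turn it so that its D bore matches the flat on the viewer's upright D shaft (nose over the flange's tongue), push it fully home on the shaft and press it well down against the spring so the lamp would stay lit. The lamp works only while pressed: finish while still holding the knob pressed down.

Things in the scene. Friction and masses are not known exactly. Their poses are not given: they have to be found in the camera images.
- tooth_section: ivory plastic half tooth lying flat, cut face up, about 20 mm wide (its x), 46 mm long (its y), 14 mm high, 30 g. Origin under the centre of the block-like crown, which is 20 x 20 mm and has flat sides at x = +-10 mm (grip there, fingers closing along x). Two roots run to y = -33 mm, two small cusps to y = +14 mm. z up.
- tongue_bone: grey polymer U-shaped hyoid bone lying flat, 57 mm wide (y), 37 mm deep (x), 25 g. Origin under the centre of its thick straight middle bar (10 mm thick along x, 28 mm long along y, 12 mm high: grip it across x). Two thin horns, about 7 mm thick, run from the bar's ends to x = +32 mm, 42 mm apart inside. z up.
- gum_arch: pink plastic gum arch (horseshoe) lying flat, small darker dots on top, 60 mm wide (y), 41 mm deep (x), 14 mm high, 35 g. Origin under the centre of its straight front wall (12 mm thick along x, 32 mm long along y: grip it across x). The legs run to x = +35 mm, 38 mm apart inside. z up.
- knob: loose black knob standing bore down, 70 g. Origin on its axis at the underside, z up. Round skirt 44 mm across, 20 mm high; on it a grip bar 20 to 46 mm above the underside, 16 mm thick (x; grip across x), from y = +22 to -33 mm, its last 13 mm narrowed to a 10 mm nose past the skirt at -y, with a white line. D bore below: 16 mm deep, 21 mm diameter, its flat on the nose side at y = -6 mm.
- dish_floor (a point): centre of the inner floor of the green glass dish, 35 mm above the table, axes as the viewer's. The dish is fixed on the viewer, a fixed white resin box 170 x 340 x 30 mm. Inside it is 130 mm (x) by 190 mm (y), walls 5 mm thick, rising 23 mm above this floor. The lamp shaft stands beyond the dish's -y end, about 175 mm from this point.
- shaft_seat (a point): axis of the viewer's steel D shaft, at the top of its 46 mm flange, where the knob's underside sits when home; 48 mm above the table, sinking when pressed. The shaft (18 mm diameter) rises 14 mm above this, top 2.5 mm tapered, flat facing -y, 4.5 mm off axis; a 10 mm wide tongue on the flange points to -y too. It cannot turn. The knob fits with 1.5 mm play, axes parallel, nose over tongue.
- lamp_shaft (a joint): how far the shaft with its flange is pressed down against its spring, m: 0 = up, 0.007 = bottom stop. The spring takes about 3 N to start and 11 N at the bottom; it comes back up when let go. The lamp is lit from 0.0035.
- molar_crown: bystander: small white square tooth crown, 20 mm, among the specimens, to be left alone. Origin under its centre.
- jaw_model: bystander: white ceramic horseshoe-shaped jaw with teeth, about 100 x 85 x 50 mm, to be left alone. Origin under its middle.
- probe_brush: bystander: small brush 150 mm long lying on the table, to be left alone.
- incisor_model: bystander: small white tooth on a round foot of 32 mm diameter, 37 mm high, to be left alone. Origin under its centre.

How it is judged:
On the way, in this order (a step that is already met when the one before it is completed fails the run):
1. the sectioned tooth, the tongue bone and the gum arch all lie in the glass dish, let go (x of tooth_section in the frame of dish_floor between -0.065 and 0.065 m and y of tooth_section in the frame of dish_floor between -0.095 and 0.095 m and z of tooth_section in the frame of dish_floor between -0.004 and 0.022 m and contact force between the fingers and tooth_section below 0.1 N and linear speed of each of tooth_section, tongue_bone, gum_arch below 0.03 m/s and x of tongue_bone in the frame of dish_floor between -0.065 and 0.065 m and y of tongue_bone in the frame of dish_floor between -0.095 and 0.095 m and z of tongue_bone in the frame of dish_floor between -0.004 and 0.022 m and contact force between the fingers and tongue_bone below 0.1 N and x of gum_arch in the frame of dish_floor between -0.065 and 0.065 m and y of gum_arch in the frame of dish_floor between -0.095 and 0.095 m and z of gum_arch in the frame of dish_floor between -0.004 and 0.022 m and contact force between the fingers and gum_arch below 0.1 N), for 0.2 s.
2. the knob is fully home on the D shaft and pressed down against the spring (horizontal distance between knob and shaft_seat below 0.003 m and z of knob in the frame of shaft_seat between -0.003 and 0.003 m and angle between the y axis of knob and the y axis of shaft_seat, either way round below 0.25 rad and angle between knob's own z axis and vertical below 0.1 rad and value of joint lamp_shaft above 0.0035 m and contact force between the fingers and knob above 3 N), for 0.2 s.
At the end, for the whole second after the job is handed in: All three specimens rest in the dish, untouched. The knob is fully on the shaft (within 3 mm of the flange and of the axis, 0.25 rad in turn, 0.1 rad in tilt), the fingers bear on it with over 3 N, and the shaft is pressed down at least 3.5 of its 7 mm (all of step 1 and all of step 2); the arm keeps its last pose, push and grip.
It fails at once if a bystander model or the brush is pushed more than 25 mm (distance of any of molar_crown, jaw_model, probe_brush, incisor_model from where it was at the start of the episode above 0.025 m).
It also fails if it takes over 72 s, if anything falls off the work surface, if the arm or the gripper's body presses on something with over 40 N, if the wrist force passes 120 N, or if a joint passes its speed limit or range.

## Robot

A 6-joint arm with a two-finger parallel gripper is mounted at the origin on the work surface. World frame = base frame: x ahead of the robot, y to its left, z up, the work surface at z = 0. Lengths are in m, angles in rad, forces in N, time in s.
With the tool pointing down it reaches from about 0.275 to 0.725 m from the base axis. Payload 15.9 kg.
Tool frame: the origin (TCP) lies midway between the tips of the shut fingers; the grasp point (between the pads) lies 19 mm behind it (robot.tcp_to_grasp is the z of the grasp point in the tool frame, in m); z points along the fingers, y is the line along which they close (so a half turn about z gives the same grasp; the last joint's range is limited). The gripper opens to 85 mm and grips with 20 to 120 N. Pads are 22 mm wide; open, the fingers measure 114 mm over their backs; the gripper's body (76 mm by 85 mm) begins 54 mm behind the grasp point. The pads swing forward as they close: fully open they stand 13 mm farther back than shut.
Start: joints at [1.194, 0.213, -0.034, 1.323, 0, 1.571], TCP at [0.184, 0.465, 0.231] pointing down, gripper open.
Joint ranges: [-2.98, 2.98], [-0.74, 1.72], [-1.14, 1.35], [-2.1, 2.04], [-1.57, 1.44], [-3.14, 3.14]. Speed limits (rad/s): [1.89, 1.89, 2.39, 2.57, 3.14, 3.14].

## Interface

Orientations are given as a rotation vector (axis times angle).
In Python, from plant import robot gives the robot as it stands.
- The arm moves only by the tool carry_out, never from a script. Its argument "steps" is a list of rows, each an object with "dr": the turn, a rotation vector about the tool's x, y, z in rad, a list of three; "slide": the shift along the tool's x, y, z in m, a list of three; "hand": the closure, from -1 (fully open) to 1 (shut), so that 0 is half open. A call has 1 to 10 rows; each row shifts and turns the commanded pose from where the row before left it, along the tool's axes as they then stand; what a row does not reach is not made up. A row lasts 1/12 s, in which the tool goes at most 41.7 mm and 7.16 degrees, less where a joint would pass 70% of its speed; a pose out of reach is approached as far as the arm can. A call is refused whole if a number of a shift passes 0.0417 or a number of a turn 0.125, either way. A call with a gripper value outside its range is refused whole. The fingers move at their own pace and stop on an object; the grip force is fixed at half the most. Time passes only in rows, so rows that do not move let the fingers close. It gives the time, the measured TCP pose, the force, the opening and the grip force at its end, in the units of the state.
- robot.observe(): the state, without advancing time (a new reading comes with each control period).
- robot.snapshot(name): name is "scene" or "top"; returns a dict with "img" (400x640x3 uint8, red, green, blue), "intrinsics" (3x3 intrinsics, pixels), "xyz" and "attitude" of the camera in the world. Camera axes: x right, y up, looking along -z (the intrinsics and any distortion apply to the point x, -y, -z); pixel columns grow to the right and rows downward; lengths in m; the calibration is good to about 2 mm. A picture is of the moment at which its call begins. There is no depth.
- robot.job_done(): hands the job in; it is judged then, once.
The state is a dict: "time": time; "joint_positions": joint angles; "dq": joint speeds; "tau": joint torques, N m; "tool_pos": TCP position; "ee_rot": TCP orientation; "force": force on the tool from outside, world axes, zero at the start; "torque": the same for the moment, N m; "opening": finger opening in m; "gripper_force": force on a finger pad.
Only numpy, scipy, OpenCV 4.12 (cv2) and the standard library are available. Lean on these libraries where they do the work, as an engineer would, in place of code of your own. Each camera call takes 0.05 s, during which the arm holds its last target. There are 200 camera calls.

## Working session

There is one attempt and no reset: what is moved stays moved. The work goes in short steps, Python scripts to look and compute and a tool call to move; the robot and the scene stay as the last step left them, time stands still between calls to the robot, and variables do not carry over. Pictures are saved under pics/ and viewed, at most 11 in all, crops included, and the job is handed in when it is done.

Besides the shell and the picture viewer there is one more tool, called as name(argument=value, ...), one argument or row to a line, values as JSON. carry_out: Moves the arm, as the interface text tells. Its arguments: {"type":"object","properties":{"steps":{"type":"array","items":{"type":"object","properties":{"dr":{"type":"array","items":{"type":"number"}},"slide":{"type":"array","items":{"type":"number"}},"hand":{"type":"number"}}}}},"required":["steps"]}

```bash
ls; mkdir -p pics; python3 - <<'E'
from plant import robot
import cv2,json
s=robot.observe();print({k:s[k] for k in('time','tool_pos','ee_rot','force','opening')}, robot.tcp_to_grasp)
for n in('scene','top'):
    d=robot.snapshot(n);cv2.imwrite(f'pics/{n}0.png',d['img'][:,:,::-1]);print(n,d['intrinsics'],d['xyz'],d['attitude'],[k for k in d])
E
```

```text
pics
{'time': 0.0, 'tool_pos': array([0.183859  , 0.46460346, 0.23080881]), 'ee_rot': array([-5.88381744e-01, -3.08578900e+00,  1.74590030e-03]), 'force': array([0.45164979, 0.1491226 , 0.02749822]), 'opening': 0.08518257494119799} -0.0187
scene [[439.45969163   0.         308.83927028]
 [  0.         439.45969163 193.15693533]
 [  0.           0.           1.        ]] [1.07184434 0.40434148 0.68960789] [0.36758076 0.98015238 2.2095407 ] ['img', 'intrinsics', 'xyz', 'attitude']
top [[513.57170257   0.         326.12096379]
 [  0.         513.57170257 202.33933534]
 [  0.           0.           1.        ]] [ 0.55446647 -0.10695153  1.19616242] [ 0.04504771 -0.06991028 -1.55141877] ['img', 'intrinsics', 'xyz', 'attitude']
```

View pics/top0.png

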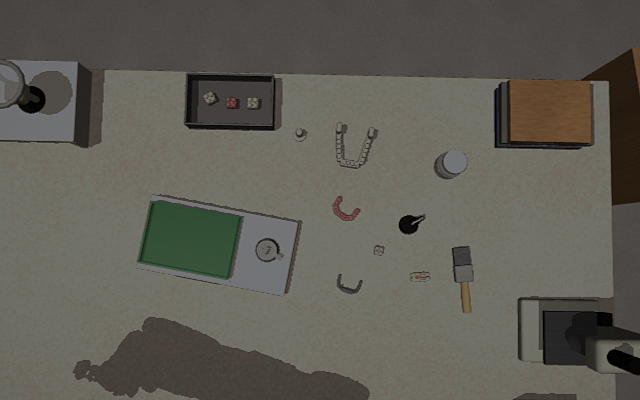

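View pics/scene0.png

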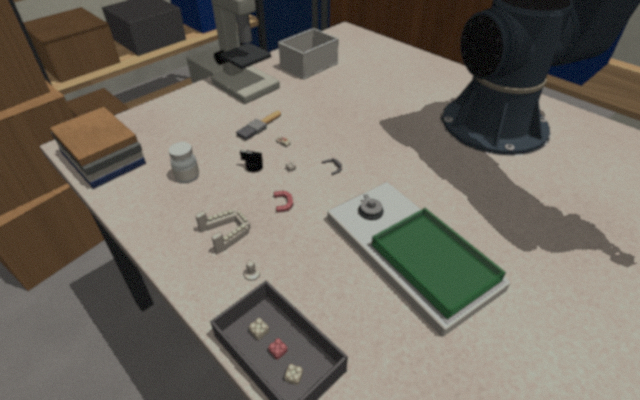

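The top view shows the dish at about (190,240), the shaft at (268,250), the gum arch at (346,208), the bone at (349,284), the tooth at (420,277) and the knob at (410,224). The molar crown is at (379,250). I'll zoom in on the objects.

```bash
cat > h.py <<'E'
import numpy as np,cv2
from scipy.spatial.transform import Rotation as R
from plant import robot
def ray(d,px,z):
    px=np.atleast_2d(px).astype(float);K=d['intrinsics']
    v=np.c_[(px[:,0]-K[0,2])/K[0,0],-(px[:,1]-K[1,2])/K[1,1],-np.ones(len(px))]
    v=R.from_rotvec(d['attitude']).apply(v);o=np.asarray(d['xyz'])
    return o+v*((z-o[2])/v[:,2])[:,None]
def pix(d,P):
    K=d['intrinsics'];c=R.from_rotvec(d['attitude']).inv().apply(np.atleast_2d(P)-d['xyz'])
    return np.c_[K[0,2]-K[0,0]*c[:,0]/c[:,2],K[1,2]+K[1,1]*c[:,1]/c[:,2]]
E
python3 - <<'E'
from h import *
im=cv2.imread('pics/top0.png')
c=im[185:305,235:445];c=cv2.resize(c,None,fx=3.8,fy=3.8,interpolation=cv2.INTER_CUBIC)
cv2.imwrite('pics/crop0.png',cv2.convertScaleAbs(c,alpha=1.6))
d=robot.snapshot('top');hsv=cv2.cvtColor(im,cv2.COLOR_BGR2HSV)
def comp(m,box):
    x0,y0,x1,y1=box;mm=np.zeros_like(m);mm[y0:y1,x0:x1]=m[y0:y1,x0:x1];return mm
g=((hsv[...,0]>45)&(hsv[...,0]<85)&(hsv[...,1]>90)).astype(np.uint8)
r=cv2.minAreaRect(cv2.findNonZero(comp(g,(120,180,260,300))));b=cv2.boxPoints(r);print('dish',r);print(ray(d,b,.058).round(4))
print(pix(d,[[.3,0,0],[.4,0,0],[.3,.1,0]]))
p=ray(d,[[346,208],[349,284],[420,277],[410,224],[268,250],[379,250]],.014);print(p.round(3))
E
```

```text
dish ((188.318115234375, 239.44580078125), (92.19529724121094, 62.69733428955078), 10.885526657104492)
[[0.5004 0.2874 0.058 ]
 [0.6361 0.2674 0.058 ]
 [0.6013 0.0667 0.058 ]
 [0.4659 0.0885 0.058 ]]
[[268.62130879 350.91350414]
 [269.76172202 306.58375433]
 [224.7010025  350.26658394]]
[[ 0.629 -0.171  0.014]
 [ 0.456 -0.181  0.014]
 [ 0.474 -0.343  0.014]
 [ 0.595 -0.319  0.014]
 [ 0.53   0.006  0.014]
 [ 0.534 -0.248  0.014]]
```

View pics/crop0.png

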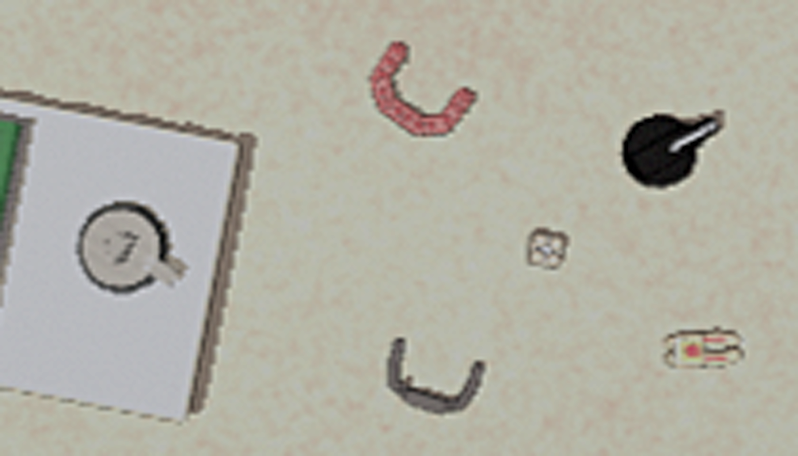

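```bash
cat > m.py <<'E'
from h import *
def U(n):return n/np.linalg.norm(n)
def box(im,d,b,thr,z,k=3):
    x0,y0,x1,y1=b;c=im[y0:y1,x0:x1].astype(float);bg=np.median(c.reshape(-1,3),0)
    m=(np.abs(c-bg).sum(2)>thr).astype(np.uint8)
    if k>1:m=cv2.morphologyEx(m,cv2.MORPH_CLOSE,np.ones((k,k)))
    n,l,s,_=cv2.connectedComponentsWithStats(m);i=1+s[1:,4].argmax()
    pt=cv2.findNonZero((l==i).astype(np.uint8)).reshape(-1,2)+[x0,y0]
    w=ray(d,pt,z)[:,:2]
    r=cv2.minAreaRect((w*1000).astype(np.float32));return w,cv2.boxPoints(r)/1000,r
E
python3 - <<'E'
from m import *
d=robot.snapshot('top');im=d['img']
for n,b,z,t in(('gum',(325,188,368,228),.01,50),('bone',(328,266,370,300),.01,60),('tooth',(402,264,440,290),.01,40),('knob',(392,206,432,244),.03,150),('crown',(366,238,392,262),.01,40)):
    w,c,r=box(im,d,b,t,z);print(n,len(w),'mean',w.mean(0).round(4),'rect',[np.round(q,1) for q in r]);print(c.round(4).tolist())
E
```

```text
gum 291 mean [ 0.6237 -0.1661] rect [array([ 625.4, -168. ]), array([62.4, 43.5]), np.float64(56.6)]
[[0.5900999903678894, -0.18209999799728394], [0.6263999938964844, -0.20600000023841858], [0.6607000231742859, -0.15399999916553497], [0.6244000196456909, -0.12999999523162842]]
bone 195 mean [ 0.4504 -0.1781] rect [array([ 453.6, -179.2]), array([57.5, 37.8]), np.float64(75.1)]
[[0.42800000309944153, -0.2021999955177307], [0.4645000100135803, -0.211899995803833], [0.47920000553131104, -0.15629999339580536], [0.44269999861717224, -0.14659999310970306]]
tooth 184 mean [ 0.4758 -0.3434] rect [array([ 476.2, -342.7]), array([22.8, 48.4]), np.float64(1.0)]
[[0.4643999934196472, -0.31859999895095825], [0.4652000069618225, -0.3671000003814697], [0.4880000054836273, -0.3666999936103821], [0.487199991941452, -0.3183000087738037]]
knob 346 mean [ 0.5959 -0.3159] rect [array([ 595. , -320.5]), array([41.6, 59.4]), np.float64(4.6)]
[[0.5719000101089478, -0.29249998927116394], [0.57669997215271, -0.3517000079154968], [0.6180999875068665, -0.3483999967575073], [0.6133000254631042, -0.2892000079154968]]
crown 104 mean [ 0.5343 -0.2475] rect [array([ 534.1, -247.4]), array([24.1, 22.9]), np.float64(77.0)]
[[0.5202999711036682, -0.2565999925136566], [0.5425000190734863, -0.26170000433921814], [0.5479999780654907, -0.23819999396800995], [0.5256999731063843, -0.23309999704360962]]
```

```bash
cat >> h.py <<'E'
def plan(x,y,z,yaw=None):
    s=robot.observe();M=R.from_rotvec(s['ee_rot']);m=M.as_matrix()
    cy=np.arctan2(m[1,1],m[0,1]);dz=0
    if yaw is not None:dz=-((yaw-cy+np.pi/2)%np.pi-np.pi/2)
    M2=M*R.from_rotvec([0,0,dz]);w=np.array([x,y,z])-s['tool_pos']
    print('t',round(s['time'],2),'yaw',cy.round(3),'tilt',m[2,2].round(5),'turn',round(dz,4),'rows',abs(dz)/.12,'| slide after turn',M2.inv().apply(w).round(4),'without',M.inv().apply(w).round(4),'len',np.linalg.norm(w).round(3))
E
python3 - <<'E'
from m import *
plan(.476,-.333,.12,.017)
d=robot.snapshot('top');cv2.imwrite('pics/shaft_t.png',cv2.resize(d['img'][230:280,235:305,::-1],None,fx=8,fy=8,interpolation=cv2.INTER_CUBIC))
e=robot.snapshot('scene');a=e['img'][180:230,340:410,::-1]
A=cv2.resize(a,None,fx=8,fy=8,interpolation=cv2.INTER_CUBIC);B=cv2.imread('pics/shaft_t.png')
cv2.imwrite('pics/shaft.png',cv2.convertScaleAbs(cv2.resize(np.hstack([A,B]),(800,286)),alpha=1.3))
E
```

```text
t 0.2 yaw 1.194 tilt -1.0 turn 1.177 rows 9.808584019065632 | slide after turn [-0.8025  0.2785  0.1114] without [-0.5651 -0.6342  0.1114] len 0.857
```

View pics/shaft.png

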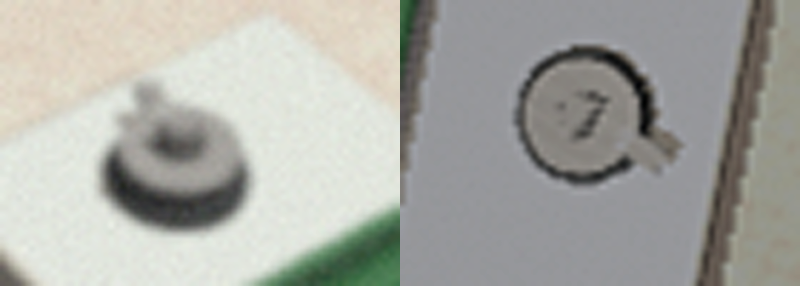

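The top panel shows the flange circle centred at crop (581,115), which is pixel (266.7,250.1). The tongue points toward (658,152), so the shaft is turned about 25° and isn't square with the box. I'll go for the tooth first.

carry_out(
  steps=[
    {"dr": [0, 0, 0.118], "slide": [0, 0, 0], "hand": 0},
    {"dr": [0, 0, 0.118], "slide": [0, 0, 0], "hand": 0},
    {"dr": [0, 0, 0.118], "slide": [0, 0, 0], "hand": 0},
    {"dr": [0, 0, 0.118], "slide": [0, 0, 0], "hand": 0},
    {"dr": [0, 0, 0.118], "slide": [0, 0, 0], "hand": 0},
    {"dr": [0, 0, 0.118], "slide": [0, 0, 0], "hand": 0},
    {"dr": [0, 0, 0.118], "slide": [0, 0, 0], "hand": 0},
    {"dr": [0, 0, 0.118], "slide": [0, 0, 0], "hand": 0},
    {"dr": [0, 0, 0.118], "slide": [0, 0, 0], "hand": 0},
    {"dr": [0, 0, 0.115], "slide": [0, 0, 0], "hand": 0},
  ],
)

```text
time: 1.13
tool_pos: [0.184, 0.4649, 0.2312]
ee_rot: [2.209, 2.234, -0.0]
force: [-0.1, 0.2, 1.5]
opening: 0.0427
gripper_force: 0.0
```

carry_out(
  steps=[
    {"dr": [0, 0, 0], "slide": [-0.034, 0.012, 0], "hand": 0},
    {"dr": [0, 0, 0], "slide": [-0.034, 0.012, 0], "hand": 0},
    {"dr": [0, 0, 0], "slide": [-0.034, 0.012, 0], "hand": 0},
    {"dr": [0, 0, 0], "slide": [-0.034, 0.012, 0], "hand": 0},
    {"dr": [0, 0, 0], "slide": [-0.034, 0.012, 0], "hand": 0},
    {"dr": [0, 0, 0], "slide": [-0.034, 0.012, 0], "hand": 0},
    {"dr": [0, 0, 0], "slide": [-0.034, 0.012, 0], "hand": 0},
    {"dr": [0, 0, 0], "slide": [-0.034, 0.012, 0], "hand": 0},
    {"dr": [0, 0, 0], "slide": [-0.034, 0.012, 0], "hand": 0},
    {"dr": [0, 0, 0], "slide": [-0.034, 0.012, 0], "hand": 0},
  ],
)

```text
time: 1.97
tool_pos: [0.3098, 0.1254, 0.2315]
ee_rot: [2.202, 2.241, 0.001]
force: [-0.2, 0.6, -0.1]
opening: 0.0427
gripper_force: 0.0
```

carry_out(
  steps=[
    {"dr": [0, 0, 0], "slide": [-0.034, 0.012, 0.01], "hand": 0},
    {"dr": [0, 0, 0], "slide": [-0.034, 0.012, 0.01], "hand": 0},
    {"dr": [0, 0, 0], "slide": [-0.034, 0.012, 0.01], "hand": 0},
    {"dr": [0, 0, 0], "slide": [-0.034, 0.012, 0.01], "hand": 0},
    {"dr": [0, 0, 0], "slide": [-0.034, 0.012, 0.01], "hand": 0},
    {"dr": [0, 0, 0], "slide": [-0.034, 0.012, 0.01], "hand": 0},
    {"dr": [0, 0, 0], "slide": [-0.034, 0.012, 0.01], "hand": 0},
    {"dr": [0, 0, 0], "slide": [-0.034, 0.012, 0.01], "hand": 0},
    {"dr": [0, 0, 0], "slide": [-0.034, 0.012, 0.01], "hand": 0},
    {"dr": [0, 0, 0], "slide": [-0.034, 0.012, 0.01], "hand": 0},
  ],
)

```text
time: 2.8
tool_pos: [0.4356, -0.2129, 0.1307]
ee_rot: [2.203, 2.24, 0.0]
force: [1.1, 0.6, 0.6]
opening: 0.0427
gripper_force: 0.0
```

```bash
python3 - <<'E'
from m import *
plan(.476,-.333,.003,.017)
d=robot.snapshot('top');c=ray(d,[266.7,250.1],.048)[0];t=ray(d,[235+258/5.714,230+152/5.714],.048)[0];v=c-t
print('shaft',c,'yaw',np.arctan2(-v[0],v[1]))
E
```

```text
t 2.8 yaw 0.017 tilt -1.0 turn -0.0005 rows 0.003913071050696641 | slide after turn [-0.1208  0.0383  0.1277] without [-0.1207  0.0383  0.1277] len 0.18
shaft [0.53008221 0.00572468 0.048     ] yaw -0.42996485596736556
```

carry_out(
  steps=[
    {"dr": [0, 0, 0], "slide": [-0.0302, 0.0096, 0], "hand": 0},
    {"dr": [0, 0, 0], "slide": [-0.0302, 0.0096, 0], "hand": 0},
    {"dr": [0, 0, 0], "slide": [-0.0302, 0.0096, 0], "hand": 0},
    {"dr": [0, 0, 0], "slide": [-0.0302, 0.0096, 0], "hand": 0},
    {"dr": [0, 0, 0], "slide": [0, 0, 0.032], "hand": 0},
    {"dr": [0, 0, 0], "slide": [0, 0, 0.032], "hand": 0},
    {"dr": [0, 0, 0], "slide": [0, 0, 0.032], "hand": 0},
    {"dr": [0, 0, 0], "slide": [0, 0, 0.02], "hand": 0},
    {"dr": [0, 0, 0], "slide": [0, 0, 0.01], "hand": 0},
    {"dr": [0, 0, 0], "slide": [0, 0, 0], "hand": 0},
  ],
)

```text
time: 3.68
tool_pos: [0.4748, -0.3302, 0.0034]
ee_rot: [-2.2, -2.238, 0.001]
force: [-0.6, -0.2, -0.1]
opening: 0.0426
gripper_force: 0.0
```

carry_out(
  steps=[
    {"dr": [0, 0, 0], "slide": [0, 0, 0], "hand": 1},
    {"dr": [0, 0, 0], "slide": [0, 0, 0], "hand": 1},
    {"dr": [0, 0, 0], "slide": [0, 0, 0], "hand": 1},
    {"dr": [0, 0, 0], "slide": [0, 0, 0], "hand": 1},
    {"dr": [0, 0, 0], "slide": [0, 0, 0], "hand": 1},
    {"dr": [0, 0, 0], "slide": [0, 0, 0], "hand": 1},
  ],
)

```text
time: 4.18
tool_pos: [0.477, -0.3317, 0.0072]
ee_rot: [2.2, 2.238, 0.001]
force: [-1.4, 1.3, 7.4]
opening: 0.0174
gripper_force: 59.3
```

```bash
python3 - <<'E'
from m import *
C=np.array([.551,.1775]);Y=-.172;rot=np.array([[np.cos(Y),-np.sin(Y)],[np.sin(Y),np.cos(Y)]])
for n,p in(('tooth',(0,-.052)),('bone',(-.015,-.005)),('gum',(-.015,.058))):print(n,(C+rot@p).round(4))
p=C+rot@[0,-.052]
s=robot.observe();print(s['opening'],s['gripper_force'],s['tool_pos'])
plan(*p,.14,-.172)
E
```

```text
tooth [0.5421 0.1263]
bone [0.5354 0.1751]
gum [0.5461 0.2372]
0.017350115694524982 59.344282150268555 [ 0.47697876 -0.33170521  0.00715072]
t 4.18 yaw 0.017 tilt -1.0 turn 0.189 rows 1.5752318032787538 | slide after turn [ 0.4622 -0.0139 -0.1334] without [ 0.4566  0.0732 -0.1334] len 0.481
```

carry_out(
  steps=[
    {"dr": [0, 0, 0], "slide": [0, 0, -0.02], "hand": 1},
    {"dr": [0, 0, 0], "slide": [0, 0, -0.03], "hand": 1},
    {"dr": [0, 0, 0], "slide": [0, 0, -0.03], "hand": 1},
    {"dr": [0, 0, 0], "slide": [0, 0, -0.03], "hand": 1},
    {"dr": [0, 0, 0], "slide": [0, 0, -0.025], "hand": 1},
    {"dr": [0, 0, 0.0945], "slide": [0, 0, 0], "hand": 1},
    {"dr": [0, 0, 0.0945], "slide": [0, 0, 0], "hand": 1},
    {"dr": [0, 0, 0], "slide": [0.03, 0, 0], "hand": 1},
    {"dr": [0, 0, 0], "slide": [0.03, 0, 0], "hand": 1},
  ],
)

```text
time: 4.93
tool_pos: [0.4864, -0.2723, 0.1414]
ee_rot: [2.406, 2.017, 0.001]
force: [0.7, 0.6, 0.1]
opening: 0.0176
gripper_force: 58.7
```

carry_out(
  steps=[
    {"dr": [0, 0, 0], "slide": [0.035, 0, 0], "hand": 1},
    {"dr": [0, 0, 0], "slide": [0.035, 0, 0], "hand": 1},
    {"dr": [0, 0, 0], "slide": [0.035, 0, 0], "hand": 1},
    {"dr": [0, 0, 0], "slide": [0.035, 0, 0], "hand": 1},
    {"dr": [0, 0, 0], "slide": [0.035, 0, 0], "hand": 1},
    {"dr": [0, 0, 0], "slide": [0.035, 0, 0], "hand": 1},
    {"dr": [0, 0, 0], "slide": [0.035, 0, 0], "hand": 1},
    {"dr": [0, 0, 0], "slide": [0.035, 0, 0], "hand": 1},
    {"dr": [0, 0, 0], "slide": [0.035, 0, 0], "hand": 1},
    {"dr": [0, 0, 0], "slide": [0.02, -0.014, 0], "hand": 1},
  ],
)

```text
time: 5.77
tool_pos: [0.5317, 0.0636, 0.1414]
ee_rot: [2.402, 2.023, 0.004]
force: [0.5, 0.1, -0.5]
opening: 0.0176
gripper_force: 58.7
```

```bash
python3 - <<'E'
from m import *
plan(.5421,.1263,.043,-.172)
d=robot.snapshot('scene');cv2.imwrite('pics/s1.png',cv2.resize(d['img'][60:330,200:540,::-1],None,fx=2,fy=2))
E
```

```text
t 5.77 yaw -0.171 tilt -1.0 turn 0.0015 rows 0.01215518633503887 | slide after turn [ 0.0634 -0.0008  0.0985] without [ 0.0634 -0.0007  0.0985] len 0.117
```

View pics/s1.png

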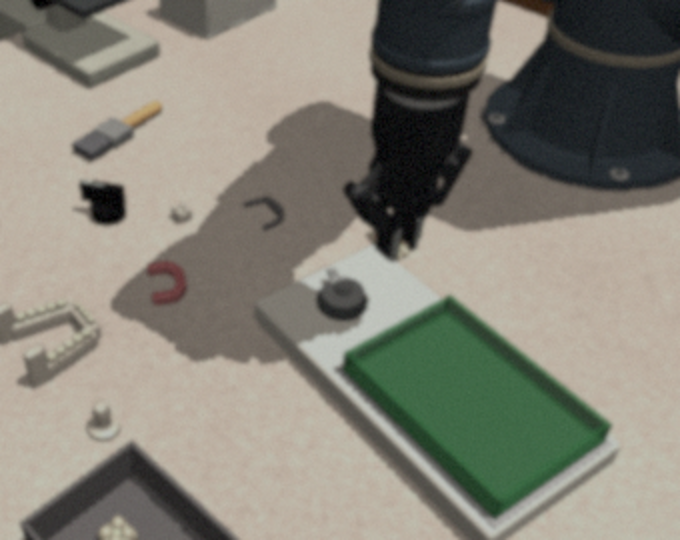

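The tooth is in the fingers at about (400,245), and the dish is empty and clear. I'll place it.

carry_out(
  steps=[
    {"dr": [0, 0, 0], "slide": [0.0317, 0, 0], "hand": 1},
    {"dr": [0, 0, 0], "slide": [0.0317, 0, 0], "hand": 1},
    {"dr": [0, 0, 0], "slide": [0, 0, 0.03], "hand": 1},
    {"dr": [0, 0, 0], "slide": [0, 0, 0.03], "hand": 1},
    {"dr": [0, 0, 0], "slide": [0, 0, 0.025], "hand": 1},
    {"dr": [0, 0, 0], "slide": [0, 0, 0.01], "hand": 1},
    {"dr": [0, 0, 0], "slide": [0, 0, 0.002], "hand": 1},
    {"dr": [0, 0, 0], "slide": [0, 0, 0], "hand": 1},
  ],
)

```text
time: 6.48
tool_pos: [0.541, 0.1229, 0.0442]
ee_rot: [2.404, 2.022, 0.001]
force: [0.3, 0.9, 0.3]
opening: 0.0175
gripper_force: 58.7
```

carry_out(
  steps=[
    {"dr": [0, 0, 0], "slide": [0, 0, 0], "hand": 0.3},
    {"dr": [0, 0, 0], "slide": [0, 0, 0], "hand": 0.3},
    {"dr": [0, 0, 0], "slide": [0, 0, 0], "hand": 0.3},
    {"dr": [0, 0, 0], "slide": [0, 0, 0], "hand": 0.3},
    {"dr": [0, 0, 0], "slide": [0, 0, -0.02], "hand": 0.3},
    {"dr": [0, 0, 0], "slide": [0, 0, -0.03], "hand": 0.3},
    {"dr": [0, 0, 0], "slide": [0, 0, -0.04], "hand": 0.3},
  ],
)

```text
time: 7.07
tool_pos: [0.5391, 0.1226, 0.1327]
ee_rot: [-2.403, -2.021, 0.005]
force: [0.1, 0.8, -0.2]
opening: 0.0296
gripper_force: 0.0
```

```bash
python3 - <<'E'
from m import *
plan(.4407,-.1758,.13,-.26)
E
```

```text
t 7.07 yaw -0.172 tilt -0.99999 turn 0.0879 rows 0.7328734696759209 | slide after turn [-0.3137 -0.0183  0.0034] without [-0.3108 -0.0458  0.0034] len 0.314
```

carry_out(
  steps=[
    {"dr": [0, 0, 0.088], "slide": [0, 0, 0], "hand": 0},
    {"dr": [0, 0, 0], "slide": [-0.035, -0.002, 0], "hand": 0},
    {"dr": [0, 0, 0], "slide": [-0.035, -0.002, 0], "hand": 0},
    {"dr": [0, 0, 0], "slide": [-0.035, -0.002, 0], "hand": 0},
    {"dr": [0, 0, 0], "slide": [-0.035, -0.002, 0], "hand": 0},
    {"dr": [0, 0, 0], "slide": [-0.035, -0.002, 0], "hand": 0},
    {"dr": [0, 0, 0], "slide": [-0.035, -0.002, 0], "hand": 0},
    {"dr": [0, 0, 0], "slide": [-0.035, -0.002, 0], "hand": 0},
    {"dr": [0, 0, 0], "slide": [-0.035, -0.002, 0], "hand": 0},
    {"dr": [0, 0, 0], "slide": [-0.033, -0.002, 0], "hand": 0},
  ],
)

```text
time: 7.9
tool_pos: [0.442, -0.1766, 0.1338]
ee_rot: [2.49, 1.914, 0.001]
force: [-0.0, -0.2, -1.6]
opening: 0.0431
gripper_force: 0.0
```

carry_out(
  steps=[
    {"dr": [0, 0, 0], "slide": [0, 0, 0.03], "hand": 0},
    {"dr": [0, 0, 0], "slide": [0, 0, 0.03], "hand": 0},
    {"dr": [0, 0, 0], "slide": [0, 0, 0], "hand": 0},
  ],
)

```text
time: 8.15
tool_pos: [0.44, -0.1745, 0.0696]
ee_rot: [-2.488, -1.91, 0.004]
force: [-1.2, 0.9, -1.2]
opening: 0.043
gripper_force: 0.0
```

```bash
python3 - <<'E'
from m import *
plan(.4407,-.1758,.006,-.26)
E
```

```text
t 8.15 yaw -0.261 tilt -0.99998 turn -0.0014 rows 0.011949097036349315 | slide after turn [-0.0011  0.0014  0.0636] without [-0.0011  0.0014  0.0636] len 0.064
```

carry_out(
  steps=[
    {"dr": [0, 0, 0], "slide": [-0.001, 0.001, 0.03], "hand": 0},
    {"dr": [0, 0, 0], "slide": [0, 0, 0.024], "hand": 0},
    {"dr": [0, 0, 0], "slide": [0, 0, 0.009], "hand": 0},
    {"dr": [0, 0, 0], "slide": [0, 0, 0], "hand": 1},
    {"dr": [0, 0, 0], "slide": [0, 0, 0], "hand": 1},
    {"dr": [0, 0, 0], "slide": [0, 0, 0], "hand": 1},
    {"dr": [0, 0, 0], "slide": [0, 0, 0], "hand": 1},
    {"dr": [0, 0, 0], "slide": [0, 0, 0], "hand": 1},
    {"dr": [0, 0, 0], "slide": [0, 0, 0], "hand": 1},
  ],
)

```text
time: 8.9
tool_pos: [0.4447, -0.1765, 0.012]
ee_rot: [2.489, 1.913, 0.002]
force: [-0.1, 0.5, 11.0]
opening: 0.0002
gripper_force: 5.4
```

carry_out(
  steps=[
    {"dr": [0, 0, 0], "slide": [0, 0, -0.02], "hand": 1},
    {"dr": [0, 0, 0], "slide": [0, 0, -0.035], "hand": 1},
    {"dr": [0, 0, 0], "slide": [0, 0, -0.035], "hand": 1},
    {"dr": [0, 0, 0], "slide": [0, 0, -0.035], "hand": 1},
    {"dr": [0, 0, 0], "slide": [0, 0, -0.01], "hand": 1},
    {"dr": [0, 0, -0.088], "slide": [0, 0, 0], "hand": 1},
    {"dr": [0, 0, 0], "slide": [0, 0, 0], "hand": 1},
  ],
)

```text
time: 9.48
tool_pos: [0.4443, -0.1764, 0.1469]
ee_rot: [2.398, 2.026, 0.002]
force: [-0.2, 1.2, 0.1]
opening: -0.0002
gripper_force: 0.0
```

```bash
python3 - <<'E'
from m import *
plan(.5354,.1751,.14,-.172)
E
```

```text
t 9.48 yaw -0.168 tilt -1.0 turn 0.0042 rows 0.035115131078605755 | slide after turn [0.3619 0.0296 0.0068] without [0.3618 0.0311 0.0068] len 0.363
```

```bash
python3 - <<'E'
from m import *
d=robot.snapshot('top');e=robot.snapshot('scene')
a=cv2.resize(d['img'][185:305,320:440,::-1],(400,400),interpolation=cv2.INTER_CUBIC)
b=cv2.resize(e['img'][120:300,260:440,::-1],(400,400),interpolation=cv2.INTER_CUBIC)
cv2.imwrite('pics/p2.png',cv2.convertScaleAbs(np.hstack([a,b]),alpha=1.6))
E
```

```text
(no output)
```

View pics/p2.png

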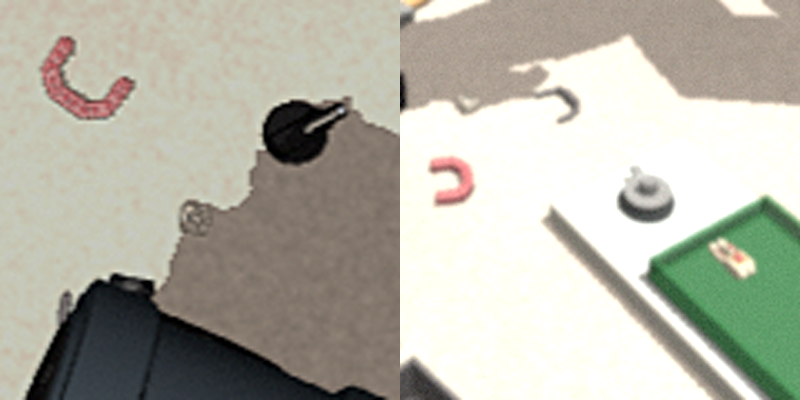

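The tooth lies in the dish, at (733,258) in the right panel. The bone was missed and still lies near its place, at (560,105). I'll move aside and measure it again.

carry_out(
  steps=[
    {"dr": [0, 0, 0], "slide": [0.035, 0, 0], "hand": 0},
    {"dr": [0, 0, 0], "slide": [0.035, 0, 0], "hand": 0},
    {"dr": [0, 0, 0], "slide": [0.035, 0, 0], "hand": 0},
    {"dr": [0, 0, 0], "slide": [0.035, 0, 0], "hand": 0},
    {"dr": [0, 0, 0], "slide": [0.035, 0, 0], "hand": 0},
    {"dr": [0, 0, 0], "slide": [0.035, 0, 0], "hand": 0},
  ],
)

```text
time: 10.08
tool_pos: [0.4789, 0.0325, 0.1449]
ee_rot: [-2.406, -2.019, 0.001]
force: [0.9, 0.2, -0.4]
opening: 0.0428
gripper_force: 0.0
```

```bash
python3 - <<'E'
from m import *
d=robot.snapshot('top');im=d['img'];e=robot.snapshot('scene')
for n,b,t in(('bone',(328,266,370,300),90),('bone',(328,266,370,300),60),('gum',(325,188,368,228),50)):
    w,c,r=box(im,d,b,t,.01);print(n,len(w),[np.round(q,1) for q in r],c.round(4).tolist())
q=pix(e,[[.4407,-.1758,.006]])[0].astype(int);print(q)
a=cv2.resize(im[256:306,320:380,::-1],(480,400),interpolation=cv2.INTER_CUBIC)
b=cv2.resize(e['img'][q[1]-25:q[1]+25,q[0]-20:q[0]+20,::-1],(320,400),interpolation=cv2.INTER_CUBIC)
cv2.imwrite('pics/p3.png',cv2.convertScaleAbs(np.hstack([a,b]),alpha=1.6))
# scene-view check of gum / bone: rays at mid height
h=e['img'].astype(float);m=(h[...,0]-h[...,1]>50).astype(np.uint8);m[:180]=0;m[220:]=0;m[:,:260]=0;m[:,310:]=0
w=ray(e,cv2.findNonZero(m).reshape(-1,2),.01)[:,:2];r=cv2.minAreaRect((w*1000).astype(np.float32));print('gum scene',[np.round(k,1) for k in r],(cv2.boxPoints(r)/1000).round(4).tolist())
plan(.4407,-.1758,.07,-.26)
E
```

```text
bone 134 [array([ 457.1, -178.4]), array([54.8, 34.7]), np.float64(75.1)] [[0.4332999885082245, -0.2004999965429306], [0.4668000042438507, -0.2092999964952469], [0.48080000281333923, -0.15629999339580536], [0.447299987077713, -0.14749999344348907]]
bone 158 [array([ 456.7, -179.8]), array([57.3, 36.4]), np.float64(77.0)] [[0.4325000047683716, -0.20360000431537628], [0.46799999475479126, -0.2117999941110611], [0.48080000281333923, -0.1559000015258789], [0.4453999996185303, -0.1476999968290329]]
gum 964 [array([ 638.9, -171.3]), array([74.3, 97.7]), np.float64(1.1)] [[0.6007999777793884, -0.12319999933242798], [0.6026999950408936, -0.22089999914169312], [0.6771000027656555, -0.21940000355243683], [0.6751000285148621, -0.1216999962925911]]
[338 162]
gum scene [array([ 643.9, -149.3]), array([11.1, 26.8]), np.float64(68.4)] [[0.6294000148773193, -0.14949999749660492], [0.6542999744415283, -0.15940000116825104], [0.6583999991416931, -0.14900000393390656], [0.6334999799728394, -0.13920000195503235]]
t 10.18 yaw -0.17 tilt -1.0 turn 0.09 rows 0.7497755862621766 | slide after turn [-0.2136  0.0168  0.0746] without [-0.2142 -0.0025  0.0746] len 0.227
```

View pics/p3.png

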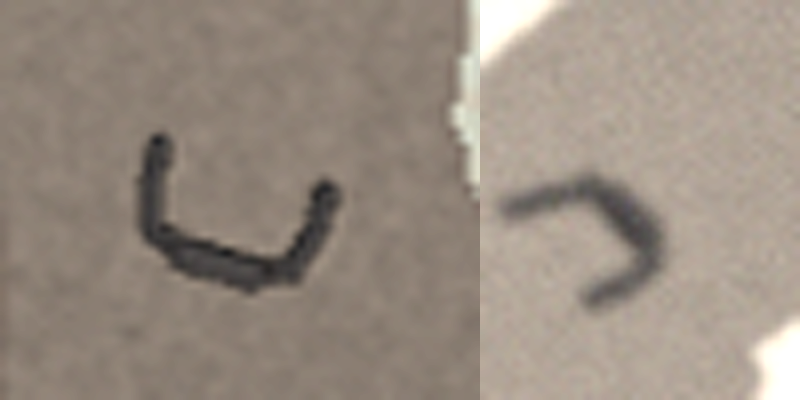

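The bone moved only about 3 mm, and its bar is centred at crop (225,262). The fingers were half open and too high, so they slid off over its top. I'll try again with a narrower opening and go lower.

carry_out(
  steps=[
    {"dr": [0, 0, 0.075], "slide": [0, 0, 0], "hand": 0.4},
    {"dr": [0, 0, 0], "slide": [-0.035, 0.002, 0], "hand": 0.4},
    {"dr": [0, 0, 0], "slide": [-0.035, 0.002, 0], "hand": 0.4},
    {"dr": [0, 0, 0], "slide": [-0.035, 0.002, 0.02], "hand": 0.4},
    {"dr": [0, 0, 0], "slide": [-0.035, 0.002, 0.02], "hand": 0.4},
    {"dr": [0, 0, 0], "slide": [-0.035, 0.002, 0.02], "hand": 0.4},
    {"dr": [0, 0, 0], "slide": [-0.035, 0.002, 0.02], "hand": 0.4},
    {"dr": [0, 0, 0], "slide": [0, 0, 0], "hand": 0.4},
    {"dr": [0, 0, 0], "slide": [0, 0, 0], "hand": 0.4},
  ],
)

```text
time: 10.93
tool_pos: [0.4379, -0.1769, 0.064]
ee_rot: [-2.481, -1.923, 0.002]
force: [-0.3, 0.3, -0.1]
opening: 0.0258
gripper_force: 0.0
```

```bash
python3 - <<'E'
from m import *
plan(.4445,-.178,.001,-.245);print(robot.observe()['opening'])
E
```

```text
t 10.93 yaw -0.252 tilt -1.0 turn -0.0074 rows 0.06180094440125054 | slide after turn [0.0005 0.0068 0.063 ] without [0.0006 0.0068 0.063 ] len 0.063
0.02578293350274882
```

carry_out(
  steps=[
    {"dr": [0, 0, 0], "slide": [0.0005, 0.007, 0], "hand": 0.4},
    {"dr": [0, 0, 0], "slide": [0, 0, 0.03], "hand": 0.4},
    {"dr": [0, 0, 0], "slide": [0, 0, 0.02], "hand": 0.4},
    {"dr": [0, 0, 0], "slide": [0, 0, 0.008], "hand": 0.4},
    {"dr": [0, 0, 0], "slide": [0, 0, 0.005], "hand": 0.4},
    {"dr": [0, 0, 0], "slide": [0, 0, 0], "hand": 0.4},
  ],
)

```text
time: 11.43
tool_pos: [0.4469, -0.1763, 0.0023]
ee_rot: [-2.477, -1.932, 0.0]
force: [-0.8, -0.2, 0.8]
opening: 0.0254
gripper_force: 0.0
```

carry_out(
  steps=[
    {"dr": [0, 0, 0], "slide": [0, 0, 0], "hand": 1},
    {"dr": [0, 0, 0], "slide": [0, 0, 0], "hand": 1},
    {"dr": [0, 0, 0], "slide": [0, 0, 0], "hand": 1},
    {"dr": [0, 0, 0], "slide": [0, 0, 0], "hand": 1},
    {"dr": [0, 0, 0], "slide": [0, 0, 0], "hand": 1},
  ],
)

```text
time: 11.85
tool_pos: [0.4475, -0.177, 0.0035]
ee_rot: [2.477, 1.93, 0.002]
force: [-0.6, 3.2, 7.7]
opening: 0.0081
gripper_force: 59.5
```

carry_out(
  steps=[
    {"dr": [0, 0, 0], "slide": [0, 0, -0.02], "hand": 1},
    {"dr": [0, 0, 0], "slide": [0, 0, -0.035], "hand": 1},
    {"dr": [0, 0, 0], "slide": [0, 0, -0.035], "hand": 1},
    {"dr": [0, 0, 0], "slide": [0, 0, -0.035], "hand": 1},
    {"dr": [0, 0, 0], "slide": [0, 0, -0.015], "hand": 1},
    {"dr": [0, 0, -0.08], "slide": [0, 0, 0], "hand": 1},
    {"dr": [0, 0, 0], "slide": [0, 0, 0], "hand": 1},
  ],
)

```text
time: 12.43
tool_pos: [0.4475, -0.1774, 0.1441]
ee_rot: [2.393, 2.031, 0.002]
force: [0.1, 0.1, -0.6]
opening: 0.008
gripper_force: 58.7
```

carry_out(
  steps=[
    {"dr": [0, 0, 0], "slide": [0.036, 0.003, 0], "hand": 1},
    {"dr": [0, 0, 0], "slide": [0.036, 0.003, 0], "hand": 1},
    {"dr": [0, 0, 0], "slide": [0.036, 0.003, 0], "hand": 1},
    {"dr": [0, 0, 0], "slide": [0.036, 0.003, 0], "hand": 1},
    {"dr": [0, 0, 0], "slide": [0.036, 0.003, 0], "hand": 1},
    {"dr": [0, 0, 0], "slide": [0.036, 0.003, 0], "hand": 1},
    {"dr": [0, 0, 0], "slide": [0.036, 0.003, 0], "hand": 1},
    {"dr": [0, 0, 0], "slide": [0.036, 0.003, 0], "hand": 1},
    {"dr": [0, 0, 0], "slide": [0.036, 0.003, 0], "hand": 1},
    {"dr": [0, 0, 0], "slide": [0.036, 0.003, 0], "hand": 1},
  ],
)

```text
time: 13.27
tool_pos: [0.5358, 0.1749, 0.142]
ee_rot: [-2.401, -2.026, 0.001]
force: [0.8, -1.4, -0.7]
opening: 0.0077
gripper_force: 58.7
```

```bash
python3 - <<'E'
from m import *
plan(.5354,.1751,.040,-.172);print(robot.observe()['opening'])
E
```

```text
t 13.27 yaw -0.169 tilt -1.0 turn 0.0027 rows 0.022647511033781674 | slide after turn [ 0.0002 -0.0004  0.102 ] without [ 0.0002 -0.0004  0.102 ] len 0.102
0.00766936100322011
```

carry_out(
  steps=[
    {"dr": [0, 0, 0], "slide": [0, 0, 0.035], "hand": 1},
    {"dr": [0, 0, 0], "slide": [0, 0, 0.035], "hand": 1},
    {"dr": [0, 0, 0], "slide": [0, 0, 0.02], "hand": 1},
    {"dr": [0, 0, 0], "slide": [0, 0, 0.01], "hand": 1},
    {"dr": [0, 0, 0], "slide": [0, 0, 0.002], "hand": 1},
    {"dr": [0, 0, 0], "slide": [0, 0, 0], "hand": 1},
    {"dr": [0, 0, 0], "slide": [0, 0, 0], "hand": 0.35},
    {"dr": [0, 0, 0], "slide": [0, 0, 0], "hand": 0.35},
    {"dr": [0, 0, 0], "slide": [0, 0, 0], "hand": 0.35},
    {"dr": [0, 0, 0], "slide": [0, 0, 0], "hand": 0.35},
  ],
)

```text
time: 14.1
tool_pos: [0.5364, 0.173, 0.0409]
ee_rot: [2.399, 2.028, 0.001]
force: [0.2, 0.4, -0.4]
opening: 0.0278
gripper_force: 0.0
```

carry_out(
  steps=[
    {"dr": [0, 0, 0], "slide": [0, 0, -0.02], "hand": 0.35},
    {"dr": [0, 0, 0], "slide": [0, 0, -0.035], "hand": 0.35},
    {"dr": [0, 0, 0], "slide": [0, 0, -0.04], "hand": 0.35},
    {"dr": [0, 0, 0.103], "slide": [0, 0, 0], "hand": 0.35},
    {"dr": [0, 0, 0.103], "slide": [0, 0, 0], "hand": 0.35},
    {"dr": [0, 0, 0.103], "slide": [0, 0, 0], "hand": 0.35},
    {"dr": [0, 0, 0.103], "slide": [0, 0, 0], "hand": 0.35},
    {"dr": [0, 0, 0], "slide": [0, 0, 0], "hand": 0.35},
  ],
)

```text
time: 14.77
tool_pos: [0.5361, 0.173, 0.1356]
ee_rot: [2.767, 1.487, 0.001]
force: [-0.4, 0.9, 0.4]
opening: 0.0279
gripper_force: 0.0
```

```bash
python3 - <<'E'
from m import *
plan(.6131,-.1598,.12,-.582)
e=robot.snapshot('scene');h=e['img'].astype(float);m=(h[...,0]>1.35*h[...,1]).astype(np.uint8);m[:180]=0;m[220:]=0;m[:,:265]=0;m[:,305:]=0
w=ray(e,cv2.findNonZero(m).reshape(-1,2),.01)[:,:2];r=cv2.minAreaRect((w*1000).astype(np.float32));print('gum scene',len(w),[np.round(k,1) for k in r],(cv2.boxPoints(r)/1000).round(4).tolist())
E
```

```text
t 14.77 yaw -0.584 tilt -1.0 turn -0.0024 rows 0.0196715464793625 | slide after turn [-0.2357  0.2472  0.0156] without [-0.2351  0.2478  0.0156] len 0.342
gum scene 198 [array([ 628.7, -165.1]), array([65.2, 37.5]), np.float64(57.6)] [[0.5953999757766724, -0.1826000064611435], [0.6270999908447266, -0.20270000398159027], [0.6620000004768372, -0.147599995136261], [0.630299985408783, -0.1274999976158142]]
```

carry_out(
  steps=[
    {"dr": [0, 0, 0], "slide": [-0.0235, 0.025, 0], "hand": 0.35},
    {"dr": [0, 0, 0], "slide": [-0.0235, 0.025, 0], "hand": 0.35},
    {"dr": [0, 0, 0], "slide": [-0.0235, 0.025, 0], "hand": 0.35},
    {"dr": [0, 0, 0], "slide": [-0.0235, 0.025, 0], "hand": 0.35},
    {"dr": [0, 0, 0], "slide": [-0.0235, 0.025, 0], "hand": 0.35},
    {"dr": [0, 0, 0], "slide": [-0.0235, 0.025, 0], "hand": 0.35},
    {"dr": [0, 0, 0], "slide": [-0.0235, 0.025, 0], "hand": 0.35},
    {"dr": [0, 0, 0], "slide": [-0.0235, 0.025, 0], "hand": 0.35},
    {"dr": [0, 0, 0], "slide": [-0.0235, 0.025, 0], "hand": 0.35},
    {"dr": [0, 0, 0], "slide": [-0.0235, 0.025, 0], "hand": 0.35},
  ],
)

```text
time: 15.65
tool_pos: [0.6168, -0.1623, 0.1354]
ee_rot: [2.76, 1.501, 0.0]
force: [0.9, 0.0, -0.4]
opening: 0.0276
gripper_force: 0.0
```

carry_out(
  steps=[
    {"dr": [0, 0, 0], "slide": [0, 0, 0.035], "hand": 0.35},
    {"dr": [0, 0, 0], "slide": [0, 0, 0.035], "hand": 0.35},
    {"dr": [0, 0, 0], "slide": [0, 0, 0], "hand": 0.35},
    {"dr": [0, 0, 0], "slide": [0, 0, 0], "hand": 0.35},
  ],
)

```text
time: 15.98
tool_pos: [0.6153, -0.1601, 0.0645]
ee_rot: [-2.759, -1.497, 0.004]
force: [-0.1, 0.4, 0.0]
opening: 0.0277
gripper_force: 0.0
```

```bash
python3 - <<'E'
from m import *
plan(.6145,-.160,.002,-.582)
E
```

```text
t 15.98 yaw -0.576 tilt -0.99999 turn 0.0055 rows 0.045847281444708995 | slide after turn [-0.0003 -0.0005  0.0625] without [-0.0003 -0.0005  0.0625] len 0.062
```

carry_out(
  steps=[
    {"dr": [0, 0, 0], "slide": [0, 0, 0.03], "hand": 0.35},
    {"dr": [0, 0, 0], "slide": [0, 0, 0.02], "hand": 0.35},
    {"dr": [0, 0, 0], "slide": [0, 0, 0.008], "hand": 0.35},
    {"dr": [0, 0, 0], "slide": [0, 0, 0.004], "hand": 0.35},
    {"dr": [0, 0, 0], "slide": [0, 0, 0], "hand": 0.35},
    {"dr": [0, 0, 0], "slide": [0, 0, 0], "hand": 1},
    {"dr": [0, 0, 0], "slide": [0, 0, 0], "hand": 1},
    {"dr": [0, 0, 0], "slide": [0, 0, 0], "hand": 1},
    {"dr": [0, 0, 0], "slide": [0, 0, 0], "hand": 1},
    {"dr": [0, 0, 0], "slide": [0, 0, 0], "hand": 1},
  ],
)

```text
time: 16.82
tool_pos: [0.6179, -0.1606, 0.0054]
ee_rot: [2.761, 1.495, 0.003]
force: [-0.6, 1.9, 6.2]
opening: 0.0098
gripper_force: 58.8
```

carry_out(
  steps=[
    {"dr": [0, 0, 0], "slide": [0, 0, -0.02], "hand": 1},
    {"dr": [0, 0, 0], "slide": [0, 0, -0.035], "hand": 1},
    {"dr": [0, 0, 0], "slide": [0, 0, -0.035], "hand": 1},
    {"dr": [0, 0, 0], "slide": [0, 0, -0.035], "hand": 1},
    {"dr": [0, 0, -0.103], "slide": [0, 0, -0.015], "hand": 1},
    {"dr": [0, 0, -0.103], "slide": [0, 0, 0], "hand": 1},
    {"dr": [0, 0, -0.103], "slide": [0, 0, 0], "hand": 1},
    {"dr": [0, 0, -0.1], "slide": [0, 0, 0], "hand": 1},
    {"dr": [0, 0, 0], "slide": [0, 0, 0], "hand": 1},
  ],
)

```text
time: 17.57
tool_pos: [0.6171, -0.1605, 0.1448]
ee_rot: [2.396, 2.03, 0.002]
force: [0.6, -0.5, 0.2]
opening: 0.0101
gripper_force: 58.6
```

```bash
python3 - <<'E'
from m import *
plan(.5461,.2372,.14,-.172);s=robot.observe();print(s['opening'],s['tool_pos'])
E
```

```text
t 17.57 yaw -0.165 tilt -1.0 turn 0.0072 rows 0.060054182851794945 | slide after turn [ 0.3797 -0.138   0.0045] without [ 0.3807 -0.1352  0.0045] len 0.404
0.010095564696882693 [ 0.61705012 -0.16052773  0.14478794]
```

Gum arch held. I'll carry it to the dish.

carry_out(
  steps=[
    {"dr": [0, 0, 0], "slide": [0.0346, -0.0123, 0], "hand": 1},
    {"dr": [0, 0, 0], "slide": [0.0346, -0.0123, 0], "hand": 1},
    {"dr": [0, 0, 0], "slide": [0.0346, -0.0123, 0], "hand": 1},
    {"dr": [0, 0, 0], "slide": [0.0346, -0.0123, 0], "hand": 1},
    {"dr": [0, 0, 0], "slide": [0.0346, -0.0123, 0], "hand": 1},
    {"dr": [0, 0, 0], "slide": [0.0346, -0.0123, 0], "hand": 1},
    {"dr": [0, 0, 0], "slide": [0.0346, -0.0123, 0], "hand": 1},
    {"dr": [0, 0, 0], "slide": [0.0346, -0.0123, 0], "hand": 1},
    {"dr": [0, 0, 0], "slide": [0.0346, -0.0123, 0], "hand": 1},
    {"dr": [0, 0, 0], "slide": [0.0346, -0.0123, 0], "hand": 1},
  ],
)

```text
time: 18.4
tool_pos: [0.5536, 0.2032, 0.1444]
ee_rot: [2.405, 2.02, 0.002]
force: [1.8, 0.8, -0.1]
opening: 0.0102
gripper_force: 58.7
```

carry_out(
  steps=[
    {"dr": [0, 0, 0], "slide": [0.0346, -0.0123, 0], "hand": 1},
    {"dr": [0, 0, 0], "slide": [0, 0, 0], "hand": 1},
    {"dr": [0, 0, 0], "slide": [0, 0, 0], "hand": 1},
  ],
)

```text
time: 18.65
tool_pos: [0.5474, 0.2394, 0.144]
ee_rot: [2.402, 2.025, 0.001]
force: [-0.6, 0.0, -0.2]
opening: 0.01
gripper_force: 58.6
```

```bash
python3 - <<'E'
from m import *
plan(.5461,.2372,.042,-.172);s=robot.observe();print(s['opening'],s['tool_pos'])
E
```

```text
t 18.65 yaw -0.17 tilt -1.0 turn 0.002 rows 0.016279190907094364 | slide after turn [-0.0024 -0.0009  0.102 ] without [-0.0024 -0.001   0.102 ] len 0.102
0.010013798490166707 [0.54737596 0.23941702 0.14395648]
```

carry_out(
  steps=[
    {"dr": [0, 0, 0], "slide": [-0.002, -0.001, 0.035], "hand": 1},
    {"dr": [0, 0, 0], "slide": [0, 0, 0.035], "hand": 1},
    {"dr": [0, 0, 0], "slide": [0, 0, 0.02], "hand": 1},
    {"dr": [0, 0, 0], "slide": [0, 0, 0.01], "hand": 1},
    {"dr": [0, 0, 0], "slide": [0, 0, 0.002], "hand": 1},
    {"dr": [0, 0, 0], "slide": [0, 0, 0], "hand": 1},
    {"dr": [0, 0, 0], "slide": [0, 0, 0], "hand": 0.35},
    {"dr": [0, 0, 0], "slide": [0, 0, 0], "hand": 0.35},
    {"dr": [0, 0, 0], "slide": [0, 0, 0], "hand": 0.35},
    {"dr": [0, 0, 0], "slide": [0, 0, 0], "hand": 0.35},
  ],
)

```text
time: 19.48
tool_pos: [0.5469, 0.2358, 0.042]
ee_rot: [2.402, 2.024, 0.002]
force: [0.1, -0.8, 0.4]
opening: 0.028
gripper_force: 0.0
```

carry_out(
  steps=[
    {"dr": [0, 0, 0], "slide": [0, 0, -0.02], "hand": 0.35},
    {"dr": [0, 0, 0], "slide": [0, 0, -0.035], "hand": 0.35},
    {"dr": [0, 0, 0], "slide": [0, 0, -0.04], "hand": 0.35},
    {"dr": [0, 0, -0.108], "slide": [0, 0, 0], "hand": 0.3},
    {"dr": [0, 0, -0.108], "slide": [0, 0, 0], "hand": 0.3},
    {"dr": [0, 0, -0.108], "slide": [0, 0, 0], "hand": 0.3},
    {"dr": [0, 0, -0.108], "slide": [0, 0, 0], "hand": 0.3},
    {"dr": [0, 0, -0.108], "slide": [0, 0, 0], "hand": 0.3},
    {"dr": [0, 0, -0.108], "slide": [0, 0, 0], "hand": 0.3},
  ],
)

```text
time: 20.23
tool_pos: [0.5465, 0.2358, 0.1366]
ee_rot: [1.625, 2.688, 0.001]
force: [0.0, 0.3, 0.6]
opening: 0.0296
gripper_force: 0.0
```

```bash
python3 - <<'E'
from m import *
plan(.5959,-.3159,.12,.477)
d=robot.snapshot('top');e=robot.snapshot('scene')
a=cv2.resize(d['img'][200:250,385:435,::-1],(400,400),interpolation=cv2.INTER_CUBIC)
q=pix(e,[[.55,.18,.05]])[0].astype(int);print(q)
b=cv2.resize(e['img'][190:330,350:515,::-1],(400,340),interpolation=cv2.INTER_CUBIC);b=cv2.copyMakeBorder(b,0,60,0,0,cv2.BORDER_CONSTANT)
cv2.imwrite('pics/p4.png',cv2.convertScaleAbs(np.hstack([a,b]),alpha=1.5))
E
```

```text
t 20.23 yaw 0.483 tilt -1.0 turn 0.0063 rows 0.05240475407756555 | slide after turn [-0.5128 -0.2094  0.0166] without [-0.5115 -0.2126  0.0166] len 0.554
[436 255]
```

View pics/p4.png

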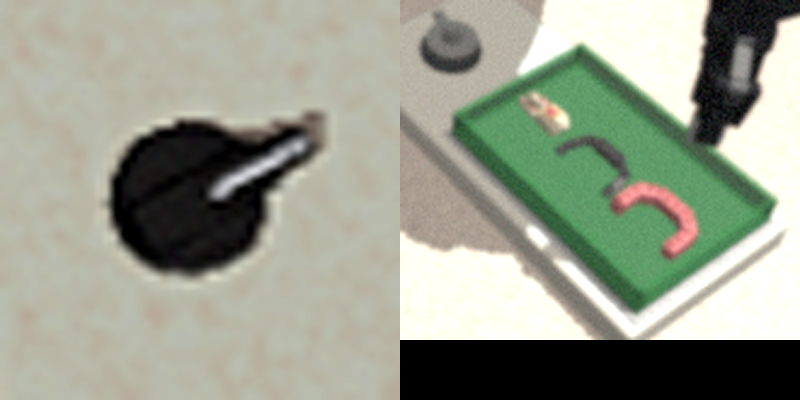

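All three specimens lie in the dish: tooth (545,112), bone (595,150), gum (660,215). In the left panel the knob's skirt is centred at crop (188,198), with the white line from (212,192) to (307,143).

```bash
python3 - <<'E'
from m import *
d=robot.snapshot('top')
c=ray(d,[385+187.5/8,200+197.5/8],.018)[0];a,b=ray(d,[[385+212/8,200+192/8],[385+307/8,200+143/8]],.046)
v=a-b;yaw=np.arctan2(-v[0],v[1]);n=v[:2]/np.linalg.norm(v[:2]);off=np.cross(n,(c-a)[:2]);print(c,a,b,yaw,'axis off line',off,'dist nose end',(c-b)[:2]@n)
plan(c[0],c[1],.12,yaw)
E
```

```text
[ 0.59336185 -0.31506533  0.018     ] [ 0.59410763 -0.3170034   0.046     ] [ 0.60836656 -0.34369065  0.046     ] 0.4907074943345826 axis off line -0.00025553469902331457 dist nose end 0.032318489435059036
t 20.38 yaw 0.475 tilt -1.0 turn -0.0155 rows 0.12896783784867769 | slide after turn [-0.5079 -0.2183  0.0165] without [-0.5113 -0.2104  0.0165] len 0.553<stdin>:4: DeprecationWarning: Arrays of 2-dimensional vectors are deprecated. Use arrays of 3-dimensional vectors instead. (deprecated in NumPy 2.0)
```

carry_out(
  steps=[
    {"dr": [0, 0, 0], "slide": [-0.034, -0.014, 0], "hand": 0.1},
    {"dr": [0, 0, 0], "slide": [-0.034, -0.014, 0], "hand": 0.1},
    {"dr": [0, 0, 0], "slide": [-0.034, -0.014, 0], "hand": 0.1},
    {"dr": [0, 0, 0], "slide": [-0.034, -0.014, 0], "hand": 0.1},
    {"dr": [0, 0, 0], "slide": [-0.034, -0.014, 0], "hand": 0.1},
    {"dr": [0, 0, 0], "slide": [-0.034, -0.014, 0], "hand": 0.1},
    {"dr": [0, 0, 0], "slide": [-0.034, -0.014, 0], "hand": 0.1},
    {"dr": [0, 0, 0], "slide": [-0.034, -0.014, 0], "hand": 0.1},
    {"dr": [0, 0, 0], "slide": [-0.034, -0.014, 0], "hand": 0.1},
    {"dr": [0, 0, 0], "slide": [-0.034, -0.014, 0], "hand": 0.1},
  ],
)

```text
time: 21.22
tool_pos: [0.5784, -0.1324, 0.1366]
ee_rot: [1.638, 2.68, 0.0]
force: [0.8, 0.8, 0.3]
opening: 0.0381
gripper_force: 0.0
```

carry_out(
  steps=[
    {"dr": [0, 0, 0], "slide": [-0.034, -0.014, 0], "hand": 0.1},
    {"dr": [0, 0, 0], "slide": [-0.034, -0.014, 0], "hand": 0.1},
    {"dr": [0, 0, 0], "slide": [-0.034, -0.014, 0], "hand": 0.1},
    {"dr": [0, 0, 0], "slide": [-0.034, -0.014, 0], "hand": 0.1},
    {"dr": [0, 0, 0], "slide": [-0.034, -0.014, 0], "hand": 0.1},
    {"dr": [0, 0, 0], "slide": [0, 0, 0.02], "hand": 0.1},
    {"dr": [0, 0, 0], "slide": [0, 0, 0.02], "hand": 0.1},
    {"dr": [0, 0, 0], "slide": [0, 0, 0], "hand": 0.1},
    {"dr": [0, 0, 0], "slide": [0, 0, 0], "hand": 0.1},
  ],
)

```text
time: 21.97
tool_pos: [0.5938, -0.3133, 0.0958]
ee_rot: [-1.635, -2.68, 0.0]
force: [-0.1, 0.2, -0.2]
opening: 0.0383
gripper_force: 0.0
```

```bash
python3 - <<'E'
from m import *
plan(.5935,-.3153,.024,.487)
E
```

```text
t 21.97 yaw 0.475 tilt -1.0 turn -0.0118 rows 0.09819468084596625 | slide after turn [-0.0017 -0.0011  0.0718] without [-0.0017 -0.0011  0.0718] len 0.072
```

carry_out(
  steps=[
    {"dr": [0, 0, -0.012], "slide": [0, 0, 0], "hand": 0.1},
    {"dr": [0, 0, 0], "slide": [-0.002, -0.001, 0.02], "hand": 0.1},
    {"dr": [0, 0, 0], "slide": [0, 0, 0.025], "hand": 0.1},
    {"dr": [0, 0, 0], "slide": [0, 0, 0.02], "hand": 0.1},
    {"dr": [0, 0, 0], "slide": [0, 0, 0.006], "hand": 0.1},
    {"dr": [0, 0, 0], "slide": [0, 0, 0], "hand": 0.1},
  ],
)

```text
time: 22.47
tool_pos: [0.5943, -0.3153, 0.0251]
ee_rot: [-1.615, -2.693, 0.0]
force: [-0.5, -0.1, 0.4]
opening: 0.0385
gripper_force: 0.0
```

carry_out(
  steps=[
    {"dr": [0, 0, 0], "slide": [0, 0, 0], "hand": 1},
    {"dr": [0, 0, 0], "slide": [0, 0, 0], "hand": 1},
    {"dr": [0, 0, 0], "slide": [0, 0, 0], "hand": 1},
    {"dr": [0, 0, 0], "slide": [0, 0, 0], "hand": 1},
    {"dr": [0, 0, 0], "slide": [0, 0, 0], "hand": 1},
    {"dr": [0, 0, 0], "slide": [0, 0, 0], "hand": 1},
  ],
)

```text
time: 22.97
tool_pos: [0.5957, -0.3163, 0.0276]
ee_rot: [1.615, 2.691, 0.001]
force: [-1.8, 2.5, 7.6]
opening: 0.0145
gripper_force: 59.0
```

```bash
python3 - <<'E'
from m import *
plan(.530,.006,.15,-.43);s=robot.observe();print(s['tool_pos'],s['opening'],s['torque'])
E
```

```text
t 22.97 yaw 0.49 tilt -1.0 turn 0.9201 rows 7.667559859518466 | slide after turn [ 0.2656 -0.1937 -0.123 ] without [ 0.315  0.094 -0.123] len 0.351
[ 0.59571159 -0.31628874  0.02755412] 0.01454102841035893 [0.37692201 0.25487293 0.02518176]
```

carry_out(
  steps=[
    {"dr": [0, 0, 0], "slide": [0, 0, -0.02], "hand": 1},
    {"dr": [0, 0, 0], "slide": [0, 0, -0.035], "hand": 1},
    {"dr": [0, 0, 0], "slide": [0, 0, -0.035], "hand": 1},
    {"dr": [0, 0, 0], "slide": [0, 0, -0.035], "hand": 1},
  ],
)

```text
time: 23.3
tool_pos: [0.5946, -0.3159, 0.1532]
ee_rot: [1.616, 2.693, 0.0]
force: [1.3, -0.6, -0.2]
opening: 0.0145
gripper_force: 58.7
```

carry_out(
  steps=[
    {"dr": [0, 0, 0.115], "slide": [0, 0, 0], "hand": 1},
    {"dr": [0, 0, 0.115], "slide": [0, 0, 0], "hand": 1},
    {"dr": [0, 0, 0.115], "slide": [0, 0, 0], "hand": 1},
    {"dr": [0, 0, 0.115], "slide": [0, 0, 0], "hand": 1},
    {"dr": [0, 0, 0.115], "slide": [0, 0, 0], "hand": 1},
    {"dr": [0, 0, 0.115], "slide": [0, 0, 0], "hand": 1},
    {"dr": [0, 0, 0.115], "slide": [0, 0, 0], "hand": 1},
    {"dr": [0, 0, 0.115], "slide": [0, 0, 0], "hand": 1},
    {"dr": [0, 0, 0], "slide": [0, 0, 0], "hand": 1},
  ],
)

```text
time: 24.05
tool_pos: [0.5949, -0.3161, 0.1516]
ee_rot: [2.648, 1.688, 0.001]
force: [0.1, -1.2, 0.2]
opening: 0.0142
gripper_force: 58.6
```

carry_out(
  steps=[
    {"dr": [0, 0, 0], "slide": [0.0265, -0.0193, 0], "hand": 1},
    {"dr": [0, 0, 0], "slide": [0.0265, -0.0193, 0], "hand": 1},
    {"dr": [0, 0, 0], "slide": [0.0265, -0.0193, 0], "hand": 1},
    {"dr": [0, 0, 0], "slide": [0.0265, -0.0193, 0], "hand": 1},
    {"dr": [0, 0, 0], "slide": [0.0265, -0.0193, 0], "hand": 1},
    {"dr": [0, 0, 0], "slide": [0.0265, -0.0193, 0], "hand": 1},
    {"dr": [0, 0, 0], "slide": [0.0265, -0.0193, 0], "hand": 1},
    {"dr": [0, 0, 0], "slide": [0.0265, -0.0193, 0], "hand": 1},
    {"dr": [0, 0, 0], "slide": [0.0265, -0.0193, 0], "hand": 1},
  ],
)

```text
time: 24.8
tool_pos: [0.5359, -0.0253, 0.1513]
ee_rot: [2.64, 1.702, 0.002]
force: [0.6, 1.2, -0.6]
opening: 0.0144
gripper_force: 58.9
```

```bash
python3 - <<'E'
from m import *
plan(.530,.006,.15,-.43);s=robot.observe();print(s['tool_pos'],s['opening'])
d=robot.snapshot('top');e=robot.snapshot('scene')
a=cv2.resize(e['img'][140:230,320:410,::-1],(500,500),interpolation=cv2.INTER_CUBIC)
b=cv2.resize(d['img'][225:285,265-30:265+30,::-1],(300,300),interpolation=cv2.INTER_CUBIC);b=cv2.copyMakeBorder(b,0,200,0,0,cv2.BORDER_CONSTANT)
cv2.imwrite('pics/p5.png',cv2.convertScaleAbs(np.hstack([a,b]),alpha=1.4))
E
```

```text
t 24.8 yaw -0.426 tilt -1.0 turn 0.0045 rows 0.03710031650310808 | slide after turn [ 0.026  -0.0184  0.0013] without [ 0.0261 -0.0183  0.0013] len 0.032
[ 0.53593145 -0.02531151  0.15131926] 0.014441817448446253
```

View pics/p5.png

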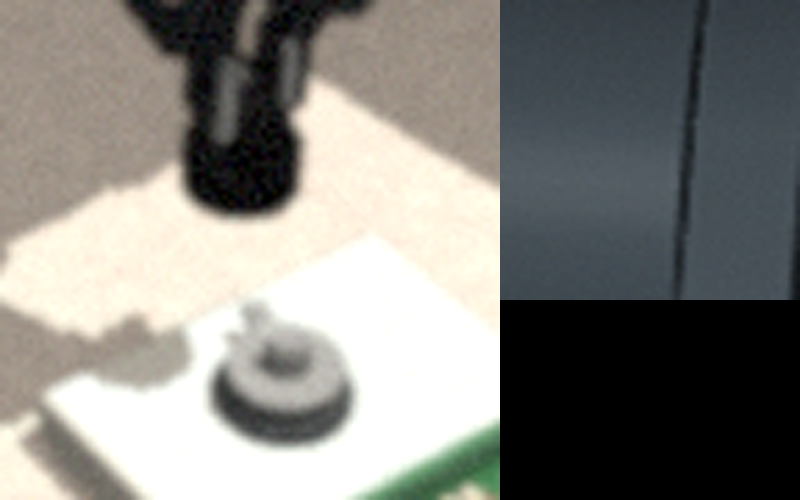

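```bash
python3 - <<'E'
from m import *
e=robot.snapshot('scene');t=np.linspace(0,2*np.pi,200)
def ext(c,r,zs):
    P=np.vstack([np.c_[c[0]+r*np.cos(t),c[1]+r*np.sin(t),0*t+z] for z in zs]);p=(pix(e,P)-[320,140])*5.556
    return p.min(0).round(1),p.max(0).round(1)
s=robot.observe();p=s['tool_pos'];z=p[2]-.0276
print('knob pred',ext(p,.022,[z,z+.02]));print('flange top',ext([.53,.006],.023,[.048]),'body',ext([.53,.006],.023,[.048,.030]))
for n,dv in(('x',[.01,0,0]),('y',[0,.01,0])):print(n,(pix(e,p+dv)-pix(e,p))*5.556,(pix(e,np.array([.53,.006,.048])+dv)-pix(e,[.53,.006,.048]))*5.556)
g=cv2.cvtColor(e['img'],cv2.COLOR_RGB2GRAY).astype(float)
def half(v,th):  # subpixel threshold crossings
    i=np.where((v[:-1]-th)*(v[1:]-th)<0)[0];return [round(float(k+(th-v[k])/(v[k+1]-v[k])),2) for k in i]
f=lambda q,o:[round((k+o+.5)*5.556,1) for k in q]
for r in (169,170,171,172,173): print('knobrow',r,f(half(g[r,345:385],70),25))
for c in (361,363,365): print('knobcol',c,f(half(g[165:190,c],70),25))
for r in (209,211,213): print('flrow',r,f(half(g[r,350:395],110),30), g[r,352:392:4])
for c in (369,371,373): print('flcol',c,f(half(g[205:228,c],100),65))
E
```

```text
knob pred (array([166.2,  91.9]), array([293.1, 212.9]))
flange top (array([225.9, 316.6]), array([348.8, 401.6])) body (array([222.9, 316.6]), array([348.8, 435.5]))
x [[-18.97031901  12.40439758]] [[-17.506663    12.97565471]]
y [[21.39097981 12.58828767]] [[20.40378911 13.27296917]]
knobrow 169 [176.3, 290.4]
knobrow 170 [178.1, 290.0]
knobrow 171 [179.0, 289.8]
knobrow 172 [179.7, 289.0]
knobrow 173 [181.3, 287.4]
knobcol 361 [212.8]
knobcol 363 [213.0]
knobcol 365 [212.0]
flrow 209 [211.8, 238.6, 339.6, 348.2] [191. 178.  48. 131. 132. 129. 136. 118. 175. 188.]
flrow 211 [212.1, 252.2, 326.6, 350.8] [187. 179.  37.  91. 130. 132. 129.  90. 166. 189.]
flrow 213 [214.9, 349.4] [191. 181.  52.  51.  84. 100.  82.  61. 176. 186.]
flcol 369 [377.5, 406.1, 443.4]
flcol 371 [379.0, 408.7, 443.9]
flcol 373 [377.0, 408.5, 443.4]
```

```bash
python3 - <<'E'
from m import *
e=robot.snapshot('scene');t=np.linspace(0,2*np.pi,720)
s=robot.observe();p=s['tool_pos'];z=p[2]-.0276
def circ(c,r,zs):return pix(e,np.vstack([np.c_[c[0]+r*np.cos(t),c[1]+r*np.sin(t),0*t+k] for k in zs]))
def rowx(P,r):
    q=P[abs(P[:,1]-r)<.35,0];return (q.min().round(1),q.max().round(1)) if len(q) else None
g=cv2.cvtColor(e['img'],cv2.COLOR_RGB2GRAY).astype(float)
def half(v,th,o):
    i=np.where((v[:-1]-th)*(v[1:]-th)<0)[0];return [round(float(o+k+(th-v[k])/(v[k+1]-v[k])),1) for k in i]
K=circ(p,.022,[z,z+.02]);F=circ([.53,.006],.023,[.048])
for r in range(164,180,2):print(r,'knob obs',half(g[r,335:390],110,335),'pred',rowx(K,r))
print('bottom pred',K[:,1].max(),K[K[:,1].argmax(),0],'obs',[half(g[168:190,c],110,168) for c in(360,362,364,366)])
for r in range(198,214,2):print(r,'fl',half(g[r,350:395],85,350),half(g[r,350:395],150,350),'pred',rowx(F,r))
print('F bottom',F[:,1].max(),F[F[:,1].argmax(),0],'obs',[half(g[205:225,c],90,205) for c in(369,371,373)])
print(g[206,354:390].astype(int))
E
```

```text
164 knob obs [371.7] pred (np.float64(349.9), np.float64(372.2))
166 knob obs [371.9] pred (np.float64(350.7), np.float64(371.8))
168 knob obs [336.9, 337.1, 345.2, 346.5, 371.9] pred (np.float64(350.1), np.float64(370.3))
170 knob obs [345.1, 349.8, 371.5] pred (np.float64(349.4), np.float64(371.2))
172 knob obs [337.2, 350.3, 371.4] pred (np.float64(349.5), np.float64(371.4))
174 knob obs [351.1, 370.6] pred (np.float64(350.4), np.float64(370.9))
176 knob obs [353.4, 368.7] pred (np.float64(352.5), np.float64(369.2))
178 knob obs [359.1, 363.5] pred (np.float64(357.0), np.float64(365.2))
bottom pred 178.1664081147042 361.1106658882803 obs [[178.2], [178.2], [177.9], [177.4]]
198 fl [] [363.8, 369.4] pred (np.float64(364.7), np.float64(377.1))
200 fl [] [351.6, 360.9, 376.7] pred (np.float64(362.1), np.float64(380.3))
202 fl [] [352.3, 361.1, 379.3] pred (np.float64(360.9), np.float64(381.9))
204 fl [366.7, 373.2] [351.9, 360.3] pred (np.float64(360.7), np.float64(382.7))
206 fl [367.3, 374.1] [358.1, 381.5] pred (np.float64(360.9), np.float64(382.8))
208 fl [358.4, 360.9] [357.0, 382.8] pred (np.float64(362.0), np.float64(382.2))
210 fl [358.0, 362.4] [356.8, 383.5] pred (np.float64(364.0), np.float64(380.6))
212 fl [358.4, 365.2, 378.5, 381.9] [356.9, 383.5] pred (np.float64(368.3), np.float64(377.0))
F bottom 212.27676288215994 372.6625489194746 obs [[207.1, 213.0, 219.1], [207.2, 213.3, 219.2], [207.1, 213.3, 219.1]]
[188 190 186 178 154 114 102 116 131 140 130 122 104  90  71  63  68  69
  74  79  84 104 123 130 135 131 137 142 157 177 188 187 189 189 187 188]
```

The scene view shows the knob where the grasp predicts it, within 0.5 mm. The flange comes out about 3 mm further in +x than the top view gave, so the shaft is at roughly (0.533, 0.006). I'll move over it.

```bash
python3 - <<'E'
from m import *
plan(.5335,.0057,.098,-.43)
E
```

```text
t 25.0 yaw -0.425 tilt -1.0 turn 0.0049 rows 0.04071266506570267 | slide after turn [ 0.0277 -0.016   0.0532] without [ 0.0278 -0.0159  0.0532] len 0.062
```

carry_out(
  steps=[
    {"dr": [0, 0, 0.005], "slide": [0.014, -0.008, 0], "hand": 1},
    {"dr": [0, 0, 0], "slide": [0.0137, -0.008, 0], "hand": 1},
    {"dr": [0, 0, 0], "slide": [0, 0, 0.025], "hand": 1},
    {"dr": [0, 0, 0], "slide": [0, 0, 0.02], "hand": 1},
    {"dr": [0, 0, 0], "slide": [0, 0, 0.008], "hand": 1},
    {"dr": [0, 0, 0], "slide": [0, 0, 0], "hand": 1},
    {"dr": [0, 0, 0], "slide": [0, 0, 0], "hand": 1},
  ],
)

```text
time: 25.58
tool_pos: [0.5335, 0.0044, 0.0978]
ee_rot: [2.649, 1.69, -0.0]
force: [0.3, 0.9, -1.6]
opening: 0.0148
gripper_force: 58.9
```

```bash
python3 - <<'E'
from m import *
plan(.5335,.0057,.098,-.43);s=robot.observe();print(s['tool_pos'],s['force'])
e=robot.snapshot('scene')
cv2.imwrite('pics/p6.png',cv2.convertScaleAbs(cv2.resize(e['img'][165:230,335:410,::-1],None,fx=8,fy=8,interpolation=cv2.INTER_CUBIC),alpha=1.6))
E
```

```text
t 25.58 yaw -0.435 tilt -1.0 turn -0.0051 rows 0.04253125930592979 | slide after turn [ 0.0012 -0.0005 -0.0002] without [ 0.0012 -0.0005 -0.0002] len 0.001
[0.53346727 0.00440768 0.09783074] [ 0.27758992  0.88999157 -1.5668499 ]
```

View pics/p6.png

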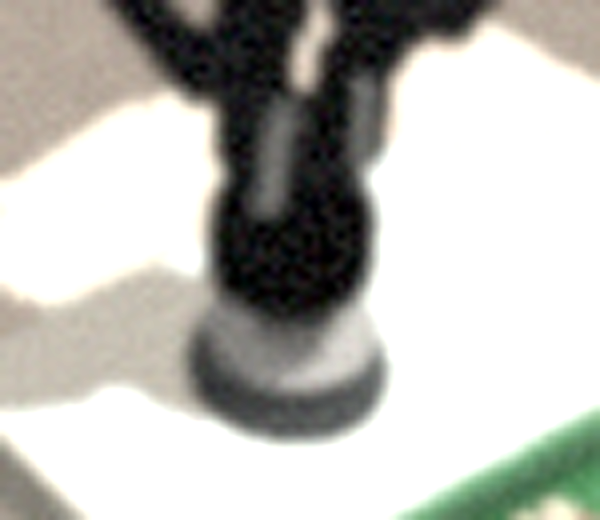

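The knob is above the flange, with centre columns at 290 and 286, as perspective would give. I'll lower it gently and watch the force.

carry_out(
  steps=[
    {"dr": [0, 0, 0], "slide": [0.001, -0.0005, 0.003], "hand": 1},
    {"dr": [0, 0, 0], "slide": [0, 0, 0.003], "hand": 1},
    {"dr": [0, 0, 0], "slide": [0, 0, 0.002], "hand": 1},
    {"dr": [0, 0, 0], "slide": [0, 0, 0.002], "hand": 1},
    {"dr": [0, 0, 0], "slide": [0, 0, 0.001], "hand": 1},
    {"dr": [0, 0, 0], "slide": [0, 0, 0], "hand": 1},
  ],
)

```text
time: 26.13
tool_pos: [0.5333, 0.0063, 0.0863]
ee_rot: [2.648, 1.69, 0.0]
force: [-1.2, 1.0, 2.7]
opening: 0.0148
gripper_force: 59.3
```

carry_out(
  steps=[
    {"dr": [0, 0, 0], "slide": [0, 0, 0.002], "hand": 1},
    {"dr": [0, 0, 0], "slide": [0, 0, 0.002], "hand": 1},
    {"dr": [0, 0, 0], "slide": [0, 0, 0], "hand": 1},
  ],
)

```text
time: 26.38
tool_pos: [0.5333, 0.0062, 0.0823]
ee_rot: [2.648, 1.69, 0.001]
force: [-0.2, 0.1, 7.5]
opening: 0.0143
gripper_force: 59.9
```

```bash
python3 - <<'E'
from m import *
for i in range(4):
    s=robot.observe();print(s['tool_pos'].round(4),s['force'].round(2),s['torque'].round(3),s['gripper_force']);robot.snapshot('top')
plan(.5333,.0062,.0823,-.43)
e=robot.snapshot('scene');g=cv2.cvtColor(e['img'],cv2.COLOR_RGB2GRAY).astype(float)
cv2.imwrite('pics/p7.png',cv2.convertScaleAbs(cv2.resize(e['img'][175:230,340:405,::-1],None,fx=9,fy=9,interpolation=cv2.INTER_CUBIC),alpha=1.6))
t=np.linspace(0,2*np.pi,720)
for c in(369,371,373):print(g[198:222,c].astype(int))
for z in(.048,.044,.041):
    F=pix(e,np.c_[.533+.023*np.cos(t),.006+.023*np.sin(t),0*t+z]);print(z,F[:,1].max())
for z in(.0547,.05):
    F=pix(e,np.c_[.533+.022*np.cos(t),.006+.022*np.sin(t),0*t+z]);print('k',z,F[:,1].max())
E
```

```text
[0.5333 0.0062 0.0823] [-0.22  0.06  7.53] [-0.027  0.358  0.047] 59.90549325942993
[0.5334 0.0063 0.0824] [-1.19  0.38  7.84] [-0.023  0.446  0.022] 59.905017614364624
[0.5333 0.0062 0.0825] [-2.09 -0.16  7.77] [-0.05   0.401  0.034] 59.89463746547699
[0.5333 0.0063 0.0825] [-1.64  0.71  6.04] [-0.012  0.436  0.001] 59.888346791267395
t 26.58 yaw -0.435 tilt -1.0 turn -0.0049 rows 0.04123847990642101 | slide after turn [-0.0001 -0.      0.0002] without [-0.0001 -0.      0.0002] len 0.0
[ 28   5  12   3   2  15  14  17   0   4  11  26  50  69  80  77  72  60
  53  54  54  80 137 177]
[  1   6  13   3   2  11  13  11  16  17  19  19  39  62  78  82  74  65
  53  56  55  79 135 177]
[  6  16   9   1   8   1   3  13  14   1   6  17  44  65  84  93  95  74
  56  53  58  85 138 180]
0.048 213.00073386748718
0.044 214.37360461460966
0.041 215.39787986323475
k 0.0547 210.3371323309342
k 0.05 211.96559750005147
```

The knob rests on the shaft's taper: the flange has sunk about 5 mm, and the side force of about −1.3 N in x says the knob sits too far to +x. I'll back off a little and shift it toward −x.

carry_out(
  steps=[
    {"dr": [0, 0, 0], "slide": [0, 0, -0.003], "hand": 1},
    {"dr": [0, 0, 0], "slide": [-0.0006, -0.0014, 0], "hand": 1},
    {"dr": [0, 0, 0], "slide": [0, 0, 0], "hand": 1},
  ],
)

```text
time: 26.88
tool_pos: [0.532, 0.0063, 0.0856]
ee_rot: [2.648, 1.689, 0.001]
force: [2.0, -0.6, 3.7]
opening: 0.0147
gripper_force: 59.4
```

carry_out(
  steps=[
    {"dr": [0, 0, 0], "slide": [0, 0, 0.002], "hand": 1},
    {"dr": [0, 0, 0], "slide": [0, 0, 0.001], "hand": 1},
    {"dr": [0, 0, 0], "slide": [0, 0, 0], "hand": 1},
  ],
)

```text
time: 27.13
tool_pos: [0.532, 0.0063, 0.0822]
ee_rot: [2.648, 1.69, 0.001]
force: [2.2, -0.2, 6.1]
opening: 0.0148
gripper_force: 59.9
```

```bash
cat > f.py <<'E'
from m import *
L=[]
for i in range(5):
    s=robot.observe();L.append(np.r_[s['tool_pos']*1000,s['force'],s['torque']*10]);robot.snapshot('top')
print(np.mean(L,0).round(2),round(s['time'],2))
E
python3 f.py
```

```text
[ 5.3201e+02  6.3100e+00  8.2300e+01  1.5300e+00 -2.4000e-01  6.2000e+00
  1.0000e-02 -4.3100e+00  8.0000e-02] 27.33
```

carry_out(
  steps=[
    {"dr": [0, 0, 0], "slide": [0.0008, 0.0005, 0], "hand": 1},
    {"dr": [0, 0, 0], "slide": [0.0008, 0, 0], "hand": 1},
    {"dr": [0, 0, 0], "slide": [0, 0, 0], "hand": 1},
  ],
)

```text
time: 27.63
tool_pos: [0.5325, 0.0071, 0.0821]
ee_rot: [2.648, 1.689, -0.002]
force: [-0.5, -3.9, 7.4]
opening: 0.0146
gripper_force: 59.9
```

carry_out(
  steps=[
    {"dr": [0, 0, 0], "slide": [0.0008, 0, 0], "hand": 1},
    {"dr": [0, 0, 0], "slide": [0.0008, 0, 0], "hand": 1},
    {"dr": [0, 0, 0], "slide": [0, 0, 0], "hand": 1},
  ],
)

```text
time: 27.88
tool_pos: [0.5327, 0.0077, 0.0819]
ee_rot: [2.648, 1.688, -0.004]
force: [-2.5, -9.7, 6.4]
opening: 0.0146
gripper_force: 59.9
```

```bash
python3 f.py
```

```text
[ 5.3275e+02  7.7000e+00  8.1940e+01 -2.8400e+00 -9.7200e+00  7.1500e+00
 -2.3350e+01  7.6100e+00 -2.6000e-01] 28.08
```

carry_out(
  steps=[
    {"dr": [0, 0, 0], "slide": [-0.0016, 0, 0], "hand": 1},
    {"dr": [0, 0, 0], "slide": [-0.0016, 0, 0], "hand": 1},
    {"dr": [0, 0, 0], "slide": [0, 0, 0], "hand": 1},
  ],
)

```text
time: 28.38
tool_pos: [0.5322, 0.0061, 0.0823]
ee_rot: [-2.648, -1.69, -0.001]
force: [0.2, 0.8, 6.7]
opening: 0.0142
gripper_force: 59.9
```

carry_out(
  steps=[
    {"dr": [0, 0, 0], "slide": [-0.0015, 0, 0], "hand": 1},
    {"dr": [0, 0, 0], "slide": [0, 0, 0], "hand": 1},
  ],
)

```text
time: 28.55
tool_pos: [0.5309, 0.0046, 0.0818]
ee_rot: [-2.648, -1.689, 0.002]
force: [0.7, 0.7, -2.0]
opening: 0.0149
gripper_force: 58.9
```

carry_out(
  steps=[
    {"dr": [0, 0, 0], "slide": [-0.0015, 0, 0], "hand": 1},
    {"dr": [0, 0, 0], "slide": [0, 0, 0], "hand": 1},
  ],
)

```text
time: 28.72
tool_pos: [0.5305, 0.0035, 0.0819]
ee_rot: [-2.648, -1.689, 0.001]
force: [0.2, 3.0, -2.6]
opening: 0.0148
gripper_force: 58.7
```

```bash
python3 f.py
```

```text
[ 5.3051e+02  3.4900e+00  8.1960e+01  1.4000e-01  2.8000e+00 -2.5300e+00
  5.6600e+00 -1.5000e-01  1.4000e-01] 28.92
```

It dropped onto the shaft: Fz went to about −2 at (0.531, 0.0046). I'll centre it and go down.

carry_out(
  steps=[
    {"dr": [0, 0, 0], "slide": [0.001, 0, 0], "hand": 1},
    {"dr": [0, 0, 0], "slide": [0, 0, 0.002], "hand": 1},
    {"dr": [0, 0, 0], "slide": [0, 0, 0.002], "hand": 1},
    {"dr": [0, 0, 0], "slide": [0, 0, 0.001], "hand": 1},
    {"dr": [0, 0, 0], "slide": [0, 0, 0], "hand": 1},
  ],
)

```text
time: 29.38
tool_pos: [0.5311, 0.0042, 0.077]
ee_rot: [-2.648, -1.69, 0.001]
force: [1.1, -0.8, -0.5]
opening: 0.0145
gripper_force: 58.8
```

carry_out(
  steps=[
    {"dr": [0, 0, 0], "slide": [0, 0, 0.002], "hand": 1},
    {"dr": [0, 0, 0], "slide": [0, 0, 0.002], "hand": 1},
    {"dr": [0, 0, 0], "slide": [0, 0, 0], "hand": 1},
  ],
)

```text
time: 29.63
tool_pos: [0.5315, 0.0042, 0.0732]
ee_rot: [2.648, 1.69, 0.001]
force: [-0.4, 0.8, 5.0]
opening: 0.0146
gripper_force: 59.6
```

```bash
python3 f.py
```

```text
[ 5.3146e+02  4.2600e+00  7.3440e+01 -1.0000e-01  7.1000e-01  4.7900e+00
  1.9000e-01  1.0100e+00 -4.9000e-01] 29.83
```

carry_out(
  steps=[
    {"dr": [0, 0, 0], "slide": [0, 0, 0.0015], "hand": 1},
    {"dr": [0, 0, 0], "slide": [0, 0, 0.0015], "hand": 1},
    {"dr": [0, 0, 0], "slide": [0, 0, 0.001], "hand": 1},
    {"dr": [0, 0, 0], "slide": [0, 0, 0], "hand": 1},
    {"dr": [0, 0, 0], "slide": [0, 0, 0], "hand": 1},
    {"dr": [0, 0, 0], "slide": [0, 0, 0], "hand": 1},
    {"dr": [0, 0, 0], "slide": [0, 0, 0], "hand": 1},
  ],
)

```text
time: 30.47
tool_pos: [0.5315, 0.0043, 0.0697]
ee_rot: [2.648, 1.69, 0.001]
force: [-2.0, 0.9, 9.1]
opening: 0.0144
gripper_force: 60.1
```

```bash
python3 f.py; python3 - <<'E'
from m import *
d=robot.snapshot('top');e=robot.snapshot('scene')
b=cv2.resize(e['img'][165:320,340:515,::-1],(560,496),interpolation=cv2.INTER_CUBIC)
cv2.imwrite('pics/p8.png',cv2.convertScaleAbs(b,alpha=1.5))
E
```

```text
[ 5.3148e+02  4.2900e+00  6.9660e+01 -1.1000e+00  7.0000e-01  8.3900e+00
  3.3000e-01  3.6200e+00  4.0000e-02] 30.67
```

View pics/p8.png

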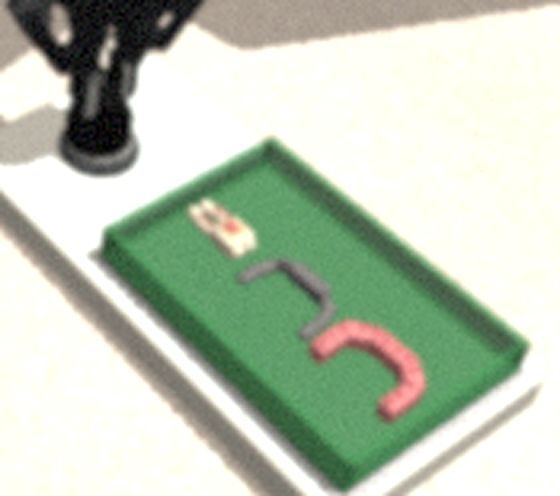

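The knob sits on the flange at (98,150), pressed about 5–6 mm. The three specimens rest in the dish. I'll hand it in.

```bash
python3 -c "
from plant import robot
print(robot.job_done())"
```

```text
the job is handed in; nothing more can be done
None
```

I handed the job in at about 31 s, with all three specimens let go in the dish and the knob home on the shaft, held pressed about 5–6 mm; the hand-in gave no verdict, and I didn't measure the bystanders again afterwards.

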